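Load a bearing race with a single-ball scoop

TASK

Take the single-ball scoop from its rest and carry the two bright steel balls, one at a time, from the tray into the channel of the bearing race, tipping each in gently from just above it; push a ball up against the stop bar to get it into the scoop. Never touch the balls with the gripper, leave the black reject ball in the tray and everything else where it is, and finally lay the scoop back in its rest and let go.

Things in the scene. Friction and masses are not known exactly. Their poses are not given: they have to be found in the camera images.
- scoop_grip (a point): Single-ball scoop, about 100 g: steel pocket, straight blue handle 12 mm square, 125 mm long, sloping up and back at 40 degrees; flat sides face y. Point: mid-handle, 72 mm behind and 46 mm above scoop_pocket; the handle's top end is 111 behind, 78 above. Axes: x from handle to nose, y left, z up, square to the underside. Take it from above, fingers closing along y.
- scoop_pocket (a point): Centre of a ball held in the scoop, same axes; 12 mm above the flat underside. Pocket open at top and nose, 25 mm wide inside, 12 mm high sides flaring to 36 mm at the nose (41 outside); back wall 16 mm high, inner face 14 mm behind. Holds one ball. A ball enters only if something backs it while the nose is pushed under it; it rolls out with the nose 25 degrees down.
- scoop_nose (a point): The scoop's nose edge, at its underside: 14 mm ahead of and 12 mm below scoop_pocket, same axes. From this 0.4 mm thin edge the pocket floor climbs 2.4 mm over 6 mm to a ridge and then falls gently to the back wall.
- tray_floor (a point): Orange tray, fixed. Point on its floor, 4 mm above the bench; x towards the stop bar, y left. Inside x -95 to +75, y -78 to +78 mm; walls 22 mm above the bench. A fixed aluminium stop bar, 20 mm above the bench, crosses it; its near face is at x +30 to +60 mm, not reported: feel for it. Balls lie near of it, at x -20 to +15, y about -48, 0, +48 mm, in any order.
- ball_a_center (a point): Bright steel ball, 20 mm across, 33 g; this point is its centre. Lies loose in the tray.
- ball_b_center (a point): The other bright steel ball, same size and mass; its centre.
- ball_dark_center (a point): Black reject ball, same size and mass; its centre. It stays in the tray.
- race_floor (a point): Dark steel bearing race, fixed, left or right of the tray: round dish, 100 mm across outside, 90 inside, rim 26 mm above the bench, pointed central hub 32 mm across, its tip 30 mm above the bench. Point: middle of its inner floor, 5 mm above the bench. The balls go in the channel between hub and wall.
- rest_home (a point): Black rest of the scoop, fixed, on the other side of the tray from the race: 4 mm base plate and, 45 mm behind this point, a 28 mm high support with a notch 22 mm wide between cheeks 46 mm above the bench, for the handle. Point: where scoop_pocket is when the scoop lies in its rest, 16 mm above the bench; its axes are then the scoop's.
- screwdriver: Screwdriver with a red handle, about 200 mm long, lying on the bench beyond the tray; a bystander, to be left alone. Its origin is on the bench under it.
- wrench: Steel spanner lying on the bench beyond the tray; a bystander, to be left alone. Its origin is on the bench under it.
- spare_ring: Spare steel bearing ring, 68 mm across and 16 mm high, between the robot and the tray; a bystander, to be left alone. Its origin is on the bench under it.
- oil_bottle: Yellow bottle with a red cap, 44 mm across, 110 mm high, at the left; a bystander, to be left alone. Its origin is on the bench under it.
- mug: Blue mug, 76 mm across, 85 mm high, at the right; a bystander, to be left alone. Its origin is on the bench under it.
- tape_roll: Yellow ring-shaped roll, 90 mm across, 22 mm high, at the left; a bystander, to be left alone. Its origin is on the bench under it.
Not all that is in view belongs to the job. What is shaped like the part that bears scoop_grip but orange or white is not meant.

How it is judged:
On the way, in this order (a step that is already met when the one before it is completed fails the run):
1. one steel ball is carried in the scoop, clear of the tray (((distance between ball_a_center and scoop_pocket below 0.014 m and height (world z) of ball_a_center above 0.05 m) or (distance between ball_b_center and scoop_pocket below 0.014 m and height (world z) of ball_b_center above 0.05 m))), for 0.2 s.
2. one steel ball lies in the race (((horizontal distance between ball_a_center and race_floor below 0.037 m and z of ball_a_center in the frame of race_floor below 0.015 m) or (horizontal distance between ball_b_center and race_floor below 0.037 m and z of ball_b_center in the frame of race_floor below 0.015 m))), for 0.2 s.
3. the other steel ball is carried in the scoop while the first lies in the race ((((distance between ball_a_center and scoop_pocket below 0.014 m and height (world z) of ball_a_center above 0.05 m) and (horizontal distance between ball_b_center and race_floor below 0.037 m and z of ball_b_center in the frame of race_floor below 0.015 m)) or ((distance between ball_b_center and scoop_pocket below 0.014 m and height (world z) of ball_b_center above 0.05 m) and (horizontal distance between ball_a_center and race_floor below 0.037 m and z of ball_a_center in the frame of race_floor below 0.015 m)))), for 0.2 s.
4. both steel balls lie in the race (horizontal distance between each of ball_a_center, ball_b_center and race_floor below 0.037 m and z of each of ball_a_center, ball_b_center in the frame of race_floor below 0.015 m), for 0.2 s.
At the end, for the whole second after the job is handed in: Both steel balls lie on the floor of the race (centres within 37 mm of its middle and 15 mm of its floor); the black ball is on the tray floor; the scoop lies in its rest (pocket point within 20 mm of home, upright within 0.2 rad, in line within 0.3 rad); balls and scoop are at rest (all of step 4 and x of ball_dark_center in the frame of tray_floor between -0.095 and 0.075 m and y of ball_dark_center in the frame of tray_floor between -0.078 and 0.078 m and z of ball_dark_center in the frame of tray_floor below 0.018 m and distance between scoop_pocket and rest_home below 0.02 m and angle between scoop_pocket's own z axis and vertical below 0.2 rad and angle between the x axis of scoop_pocket and the x axis of rest_home, either way round below 0.3 rad and linear speed of each of ball_a, ball_b, ball_dark below 0.05 m/s and linear speed of scoop below 0.03 m/s); the robot touches nothing.
It fails at once if the gripper touches a ball (contact force between any of the fingers, the arm and ball_a above 0.2 N or contact force between any of the fingers, the arm and ball_b above 0.2 N or contact force between any of the fingers, the arm and ball_dark above 0.2 N).
It fails at once if a ball is dropped from a height or flung (faster than 1.2 m/s) (linear speed of any of ball_a, ball_b, ball_dark above 1.2 m/s).
It fails at once if the black ball leaves the tray (z of ball_dark_center in the frame of tray_floor above 0.035 m).
It fails at once if a bystander is moved by more than 30 mm (distance of any of screwdriver, wrench, spare_ring, oil_bottle, mug, tape_roll from where it was at the start of the episode above 0.03 m).
It also fails if it takes over 72 s, if anything falls off the work surface, if the arm or the gripper's body presses on something with over 40 N, if the wrist force passes 120 N, or if a joint passes its speed limit or range.

ROBOT

A 7-joint arm with a two-finger parallel gripper is mounted at the origin on the work surface. World frame = base frame: x ahead of the robot, y to its left, z up, the work surface at z = 0. Lengths are in m, angles in rad, forces in N, time in s.
With the tool pointing down it reaches from about 0.35 to 0.9 m from the base axis. Payload 7.2 kg.
Tool frame: the origin (TCP) lies at the very end of the fingers, on their centre line; the grasp point (between the pads) lies 19 mm behind it; z points along the fingers, y is the direction in which the jaws open and shut (so a half turn about z gives the same grasp; the last joint's range is limited). The gripper opens to 85 mm and grips with 20 to 120 N. Pads are 22 mm wide; open, the fingers measure 114 mm over their backs; the gripper's body (76 mm by 85 mm) begins 54 mm behind the grasp point. The pads swing forward as they close: fully open they stand 13 mm farther back than shut.
Start: joints at [-1.35, 0.411, -0.013, 1.596, 0.006, 1.134, -0.082], TCP at [0.178, 0.599, 0.231] pointing down, gripper open.
Joint ranges: [-2.95, 2.95], [-0.29, 1.99], [-1.47, 1.44], [0.14, 2.54], [-1.03, 4.17], [0.13, 1.85], [-2.86, 2.86]. Speed limits (rad/s): [2.39, 2.39, 3.01, 3.01, 3.14, 3.14, 3.14].

INTERFACE

Orientations are given as a rotation vector (axis times angle).
In Python, from cell import sense, read_camera, job_done gives the robot as it stands.
- The arm moves only by the tool apply_moves, never from a script. Its argument "steps" is a list of rows, each a list of 4 numbers: the shift along the tool's x, y, z in mm, then the turn about the tool's z in degrees. A call has 1 to 20 rows; each row is the pose to reach, as a shift and turn from the pose measured when the call began, along the tool's axes at that moment; what a row does not reach only later rows make up. A row lasts 1/10 s, in which the tool goes at most 50 mm and 8.59 degrees, less where a joint would pass 70% of its speed; a pose out of reach is approached as far as the arm can. A call with a gripper value outside its range is refused whole. "jaw" is the opening, from 0 (shut) to 1 (fully open), set as the call begins (left out, the last holds). The fingers move at their own pace and stop on an object; "newtons" is the grip in N (left out, the last holds). Time passes only in rows, so rows that repeat a pose let the fingers close. It gives the time, the measured TCP pose, the force and the opening at its end, in the units of the state.
- sense(): the state, without advancing time (a new reading comes with each control period).
- read_camera(name): name is "side" or "top" or "wrist"; returns a dict with "pixels" (400x640x3 uint8, blue, green, red), "range_z" (400x640 float32, m along the optical axis (not along the pixel's ray), 0 where there is no reading), "fov_y" (degrees; the focal length in pixels is half the picture's height over the tangent of half this angle, whatever the lens; pixels are square), "cx", "cy" (the principal point, pixels), "world_to_cam" (4x4, takes a point from world to camera coordinates). Camera axes: x right, y down, z forward; pixel columns grow to the right and rows downward; lengths in m; the calibration is good to about 2 mm. A picture is of the moment at which its call begins.
- job_done(): hands the job in, once; it reports no verdict.
The state is a dict: "time_s": time; "joint_positions": joint angles; "joint_velocities": joint speeds; "effort": joint torques, N m; "eef_pos": TCP position; "tcp_rot": TCP orientation; "wrist_force": force on the tool from outside, world axes, zero at the start; "torque": the same for the moment, N m; "opening": opening from 0.0 (shut) to 1.0 (fully open).
Only numpy, scipy, OpenCV 4.12 (cv2) and the standard library are available. Lean on these libraries where they do the work, as an engineer would, in place of code of your own. Each camera call takes 0.05 s, during which the arm holds its last target.

## Working session

There is one attempt and no reset: what is moved stays moved. The work goes in short steps, Python scripts to look and compute and a tool call to move; the robot and the scene stay as the last step left them, time stands still between calls to the robot, and variables do not carry over. Pictures are saved under pics/ and viewed, and the job is handed in when it is done.

Besides the shell and the picture viewer there is one more tool, called in YAML: its name, and indented under it one key for each argument. apply_moves: Moves the arm, as the interface text tells. Its arguments: {"type":"object","properties":{"steps":{"type":"array"},"jaw":{"type":"number"},"newtons":{"type":"number"}},"required":["steps"]}

```bash
ls; mkdir -p pics; python3 - <<'E'
from cell import sense, read_camera
import cv2,numpy as np
s=sense();print(s)
for n in("top","side","wrist"):
    c=read_camera(n);cv2.imwrite(f"pics/{n}0.png",c["pixels"]);np.savez(f"pics/{n}0.npz",**c)
    print(n,c["fov_y"],c["cx"],c["cy"],np.round(c["world_to_cam"],3).tolist(),c["range_z"].min(),c["range_z"].max())
E
```

```text
pics
{'time_s': 0.0, 'joint_positions': array([-1.35022239,  0.41190083, -0.01272854,  1.597035  ,  0.00557363,
        1.13429742, -0.08219865]), 'joint_velocities': array([ 1.14708134e-04, -1.39633023e-03, -4.55542978e-04,  1.94910237e-04,
        3.64647105e-04, -2.83572428e-05, -3.85417528e-04]), 'effort': array([-1.50549873e-03, -6.00619268e+01,  6.81650788e-01, -2.99415690e+01,
        1.38788600e-02,  1.04267558e-02, -2.54137967e-05]), 'eef_pos': array([0.17786796, 0.59864341, 0.2304561 ]), 'tcp_rot': array([-4.51962622e-01, -3.10876133e+00,  2.51106693e-03]), 'wrist_force': array([ 0.25814122,  0.24339037, -0.29259461]), 'torque': array([ 0.03368904, -0.05465836, -0.01801342]), 'opening': 1.0006666096002312}
top 45.5875896408933 313.9153824765613 197.52928051657838 [[-0.019, -1.0, -0.012, 0.065], [-0.986, 0.02, -0.166, 0.457], [0.167, 0.009, -0.986, 1.38], [0.0, 0.0, 0.0, 1.0]] 0.0 2.4301097
side 51.88379536274746 322.00773207607193 195.16967414324782 [[0.908, -0.419, 0.02, -0.378], [-0.317, -0.717, -0.621, 0.216], [0.274, 0.557, -0.784, 1.119], [0.0, 0.0, 0.0, 1.0]] 0.0 3.3078525
wrist 68.92833071150348 320.19429341153227 196.99259139930487 [[0.285, 0.959, -0.001, -0.623], [0.917, -0.272, 0.293, -0.038], [0.281, -0.084, -0.956, 0.378], [0.0, 0.0, 0.0, 1.0]] 0.0 1.0456156
```

View pics/top0.png

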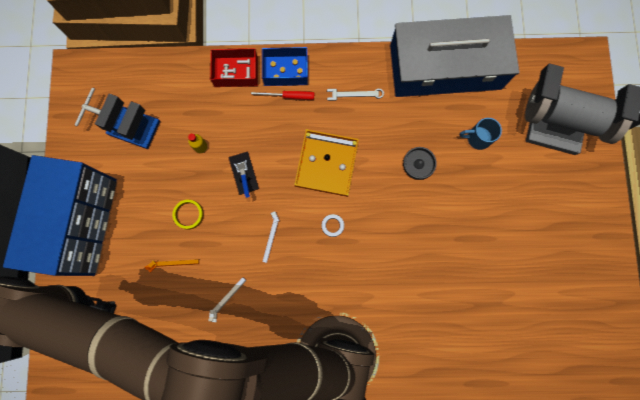

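View pics/side0.png

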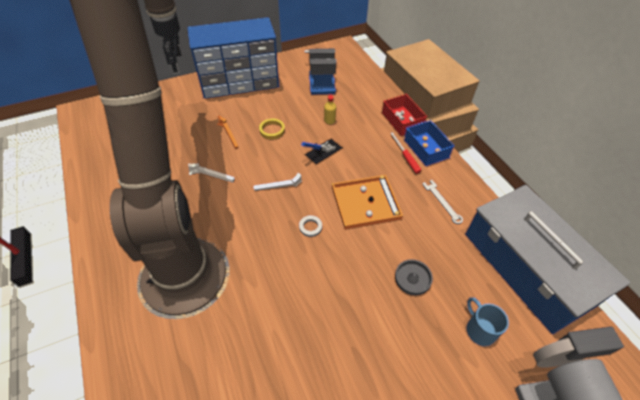

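View pics/wrist0.png

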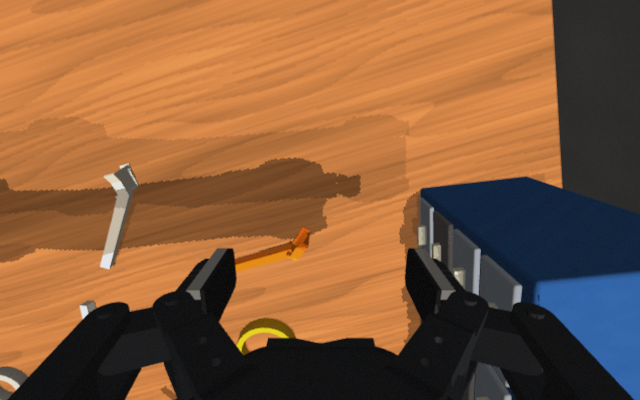

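The top view shows the tray at about (327,163) with bright balls at (312,158) and (344,167) and the black one at (327,157). The race is at (420,164) and the rest with the scoop at (243,172). The side view agrees. Next I get rough positions.

```bash
cat > h.py <<'E'
import numpy as np,cv2
from scipy.spatial.transform import Rotation as R
from cell import sense, read_camera
def K(c): return (c["pixels"].shape[0]/2)/np.tan(np.radians(c["fov_y"])/2)
def pt(c,u,v,z=None):
    """pixel -> world: onto plane height z or by range"""
    f=K(c);d=np.array([(u-c["cx"])/f,(v-c["cy"])/f,1.0]);M=np.array(c["world_to_cam"]);Rm=M[:3,:3];t=M[:3,3]
    o=-Rm.T@t;w=Rm.T@d
    if z is None: return o+w*float(c["range_z"][int(round(v)),int(round(u))])
    return o+w*(z-o[2])/w[2]
def px(c,p):
    M=np.array(c["world_to_cam"]);q=M[:3,:3]@np.asarray(p)+M[:3,3];f=K(c);return f*q[0]/q[2]+c["cx"],f*q[1]/q[2]+c["cy"]
def cloud(c):
    f=K(c);v,u=np.mgrid[:400,:640];z=c["range_z"];P=np.stack([(u-c["cx"])/f*z,(v-c["cy"])/f*z,z],-1)
    M=np.array(c["world_to_cam"]);return (P-M[:3,3])@M[:3,:3]
def shot(n,tag,crop=None,s=1):
    c=read_camera(n);im=c["pixels"]
    if crop: x0,y0,x1,y1=crop;im=cv2.resize(im[y0:y1,x0:x1],None,fx=s,fy=s,interpolation=cv2.INTER_CUBIC)
    cv2.imwrite(f"pics/{tag}.png",im);np.savez(f"pics/{tag}.npz",**c);return c
def toolshift(dp,s=None):
    s=s or sense();return R.from_rotvec(s["tcp_rot"]).as_matrix().T@np.asarray(dp)*1000
E
python3 - <<'E'
from h import *
c=dict(np.load("pics/top0.npz"))
im=c["pixels"];cv2.imwrite("pics/top0c.png",cv2.resize(im[120:220,220:445],None,fx=3.5,fy=3.5,interpolation=cv2.INTER_CUBIC))
P=cloud(c)
for n,u,v,z in[("b1",312,158,.014),("dark",327,157,.014),("b2",344,167,.014),("race",420,163,.026),("hand",247,193,.09),("pocket",241,168,.016),("T_tl",307,131,.022),("T_tr",357,139,.022),("T_bl",295,187,.022),("T_br",348,195,.022),("bar l",308,135,.02),("bar r",354,142,.02)]:
    print(n,np.round(pt(c,u,v,z),3),np.round(P[v,u],3))
E
```

```text
b1 [0.585 0.06  0.014] [0.583 0.06  0.023]
dark [0.588 0.014 0.014] [0.585 0.014 0.026]
b2 [ 0.555 -0.037  0.014] [ 0.554 -0.037  0.02 ]
race [ 0.56  -0.267  0.026] [ 0.559 -0.267  0.027]
hand [0.466 0.249 0.09 ] [0.465 0.248 0.096]
pocket [0.558 0.279 0.016] [0.561 0.28  0.004]
T_tl [0.67  0.074 0.022] [0.67  0.074 0.02 ]
T_tr [ 0.641 -0.079  0.022] [ 0.641 -0.079  0.022]
T_bl [0.494 0.113 0.022] [ 0.499  0.115 -0.002]
T_br [ 0.466 -0.046  0.022] [ 0.47  -0.048 -0.001]
bar l [0.657 0.071 0.02 ] [0.655 0.071 0.026]
bar r [ 0.632 -0.07   0.02 ] [ 0.629 -0.069  0.03 ]
```

View pics/top0c.png

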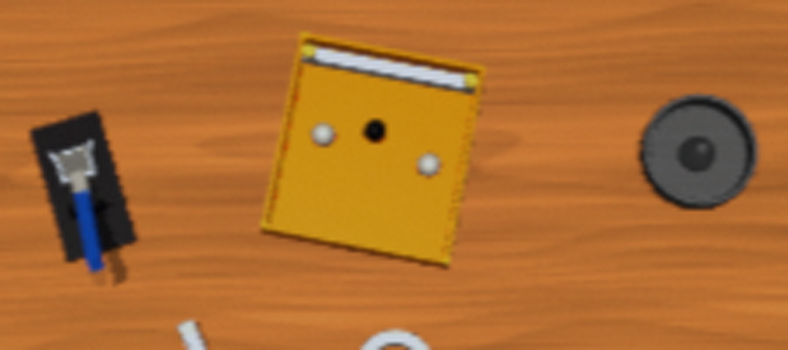

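```bash
python3 - <<'E'
from h import *
c=dict(np.load("pics/wrist0.npz"));M=c["world_to_cam"];o=-M[:3,:3].T@M[:3,3]
s=sense();Rt=R.from_rotvec(s["tcp_rot"]).as_matrix()
print("cam",o,"cam in tool",Rt.T@(o-s["eef_pos"]),"cam axes in tool",(Rt.T@M[:3,:3].T).round(3).tolist())
print(Rt.round(3).tolist())
print(toolshift([.45-.178,.243-.599,-.03]))
# scoop refined from top: handle blue line
c=dict(np.load("pics/top0.npz"));hsv=cv2.cvtColor(c["pixels"],cv2.COLOR_BGR2HSV)
m=cv2.inRange(hsv,(105,150,60),(125,255,255));m[:, :225]=0;m[:,265:]=0;m[:150]=0;m[215:]=0
P=cloud(c)[m>0];print(len(P),np.round(P[np.argsort(P[:,0])][[0,len(P)//2,-1]],3));vx,vy,x,y=cv2.fitLine(P[:,:2].astype(np.float32),cv2.DIST_HUBER,0,.01,.01).ravel();print(np.degrees(np.arctan2(vy,vx)),x,y)
E
```

```text
cam [0.10617286 0.61928883 0.3722153 ] cam in tool [ 0.07460557 -0.00090428 -0.14158797] cam axes in tool [[-0.0, -0.956, -0.293], [1.0, -0.0, 0.0], [-0.0, -0.293, 0.956]]
[[-0.959, 0.285, -0.0], [0.285, 0.959, -0.001], [-0.0, -0.001, -1.0]]
[-362.10271541 -263.77839855   30.37400125]
113 [[0.457 0.251 0.093]
 [0.497 0.255 0.07 ]
 [0.533 0.264 0.029]]
17.310228 0.49774206 0.25975603
```

apply_moves:
  steps:
    - [-12,-9,0,-2]
    - [-40,-30,2,-6]
    - [-75,-55,4,-12]
    - [-112,-82,8,-18]
    - [-150,-109,12,-24]
    - [-188,-136,16,-30]
    - [-226,-163,20,-31]
    - [-264,-190,20,-31]
    - [-300,-217,20,-31]
    - [-325,-240,20,-31]
    - [-333,-255,20,-31]
    - [-333,-255,20,-31]
    - [-333,-255,20,-31]
  jaw: 1

```text
time_s: 1.45
eef_pos: [0.4243, 0.2598, 0.211]
tcp_rot: [0.395, -3.116, 0.001]
wrist_force: [0.1, 0.1, -0.2]
opening: 0.999
```

```bash
python3 - <<'E'
from h import *
s=sense();print(s["time_s"],s["eef_pos"],s["tcp_rot"]);c=shot("wrist","w1")
E
```

```text
1.45 [0.42426556 0.25984111 0.21095892] [ 3.94658720e-01 -3.11607229e+00  1.20103514e-03]
```

View pics/w1.png

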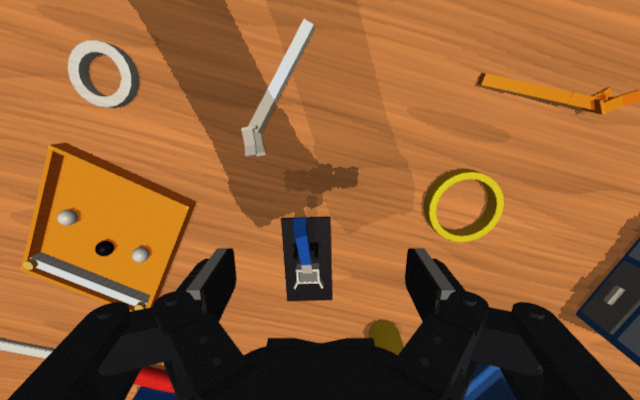

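The wrist view is upside down: image down is world +x. The scoop lies in its rest between the fingers, with the handle top at about (300,222) and the pocket at (308,277). The tray is at the left with all three balls visible at (67,217), (104,248) and (140,256).

```bash
python3 - <<'E'
from h import *
c=dict(np.load("pics/w1.npz"));im=c["pixels"];hsv=cv2.cvtColor(im,cv2.COLOR_BGR2HSV);P=cloud(c)
cv2.imwrite("pics/w1c.png",cv2.resize(im[200:310,260:360],None,fx=5,fy=5,interpolation=cv2.INTER_CUBIC))
cv2.imwrite("pics/w1t.png",cv2.resize(im[130:320,10:210],None,fx=3.5,fy=3.5,interpolation=cv2.INTER_CUBIC))
m=cv2.inRange(hsv,(105,150,50),(125,255,255));m[:205]=0;m[285:]=0;m[:,:280]=0;m[:,335:]=0
Q=P[m>0];print(len(Q),Q.min(0),Q.max(0))
Q=Q[np.argsort(Q[:,0])]
vx,vy,x,y=cv2.fitLine(Q[:,:2].astype(np.float32),cv2.DIST_HUBER,0,.01,.01).ravel();print("handle yaw",np.degrees(np.arctan2(vy,vx)),x,y)
# rest base by dark mask at z~4
d=(im.max(2)<45)&(P[...,2]<.010)&(P[...,2]>-.005)
mm=np.zeros_like(m);mm[205:310,270:345]=255*d[205:310,270:345]
cs,_=cv2.findContours(mm,cv2.RETR_EXTERNAL,cv2.CHAIN_APPROX_NONE);k=max(cs,key=cv2.contourArea)
w=np.array([pt(c,u,v,.004)[:2] for u,v in k[:,0]],np.float32)
print("rest rect",cv2.minAreaRect(w*1000),cv2.boxPoints(cv2.minAreaRect(w*1000)).round(1).tolist())
E
```

```text
605 [0.35182927 0.24023122 0.00186571] [0.55039181 0.27326203 0.35271034]
handle yaw 14.955062 0.48506206 0.25529644
rest rect ((545.4096069335938, 272.11822509765625), (123.42163848876953, 61.62101364135742), 16.39219856262207) [[477.5, 284.29998779296875], [494.8999938964844, 225.10000610351562], [613.2999877929688, 260.0], [595.9000244140625, 319.1000061035156]]
```

View pics/w1c.png

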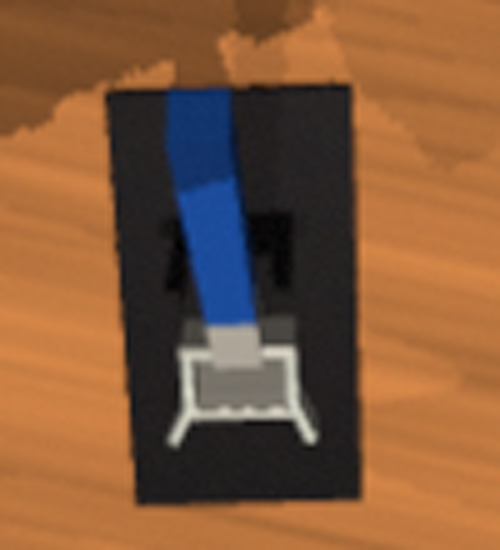

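View pics/w1t.png

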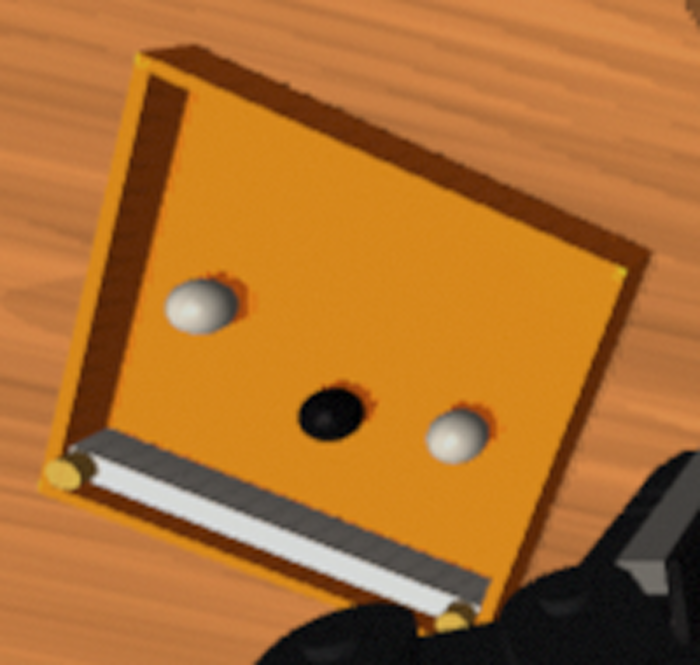

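```bash
python3 - <<'E'
from h import *
c=dict(np.load("pics/w1.npz"));P=cloud(c)
def q(u,v,z):return pt(c,260+u/5-.4,200+v/5-.4,z)
a=q(175,440,.016);b=q(312,437,.016);print("nose corners",a,b,"mid",(a+b)/2,"w",np.linalg.norm(a-b),"yaw",np.degrees(np.arctan2(-(b-a)[0],(b-a)[1])))
a=q(182,348,.020);b=q(299,347,.020);print("back outer corners",a,b,(a+b)/2,"yaw",np.degrees(np.arctan2(-(b-a)[0],(b-a)[1])))
hsv=cv2.cvtColor(c["pixels"],cv2.COLOR_BGR2HSV)
m=cv2.inRange(hsv,(105,150,50),(125,255,255));m[:222]=0;m[265:]=0;m[:,:285]=0;m[:,330:]=0
for v in range(222,264,6):
    us=np.where(m[v])[0];u=us.mean();print(v,us.min(),us.max(),P[v,int(u)].round(4))
for z,name,(u,v) in[(.014,'b',(203,307)),(.014,'dk',(332,413)),(.014,'b',(457,436)),(.022,'c near L',(625,270)),(.022,'c near R',(140,60)),(.02,'barR top near',(105,455)),(.02,'barL',(470,603)),(.004,'bar foot R',(108,430)),(.004,'bar foot L',(490,578))]:
    print(name,pt(c,10+u/3.5,130+v/3.5,z).round(4))
E
```

```text
nose corners [0.58273258 0.2644623  0.016     ] [0.57270312 0.29966593 0.016     ] mid [0.57771785 0.28206412 0.016     ] w 0.036604449866519166 yaw 15.902169837952787
back outer corners [0.55275192 0.25976249 0.02      ] [0.54492333 0.28896821 0.02      ] [0.54883763 0.27436535 0.02      ] yaw 15.005375173143356
222 293 306 [0.4585 0.2468 0.0921]
228 293 306 [0.4621 0.248  0.0978]
234 294 307 [0.4718 0.2507 0.0893]
240 295 308 [0.4824 0.2536 0.0796]
246 296 309 [0.4932 0.2567 0.0707]
252 298 310 [0.5041 0.261  0.0621]
258 299 310 [0.5183 0.2637 0.0494]
b [ 0.5565 -0.0307  0.014 ]
dk [0.5876 0.0153 0.014 ]
b [0.5857 0.0605 0.014 ]
c near L [0.5016 0.1158 0.022 ]
c near R [ 0.469  -0.0443  0.022 ]
barR top near [ 0.6215 -0.0604  0.02  ]
barL [0.6526 0.0738 0.02  ]
bar foot R [ 0.6231 -0.0735  0.004 ]
bar foot L [0.6532 0.0726 0.004 ]
```

apply_moves:
  steps:
    - [-20,-6,20,-1]
    - [-50,-16,50,-1]
    - [-63,-19.5,80,-1]
    - [-63,-19.5,110,-1]
    - [-63,-19.5,125,-1]
    - [-63,-19.5,125,-1]

```text
time_s: 2.1
eef_pos: [0.4876, 0.2582, 0.0833]
tcp_rot: [0.427, -3.107, 0.003]
wrist_force: [-0.2, -1.1, -0.5]
opening: 1.002
```

```bash
python3 - <<'E'
from h import *
s=sense();print(s["time_s"],s["eef_pos"],s["tcp_rot"]);c=shot("wrist","w2");c=shot("side","s2",(260,90,400,190),5)
E
```

```text
2.1 [0.4876389  0.25819497 0.08331639] [ 0.42719316 -3.10710866  0.00324581]
```

View pics/w2.png

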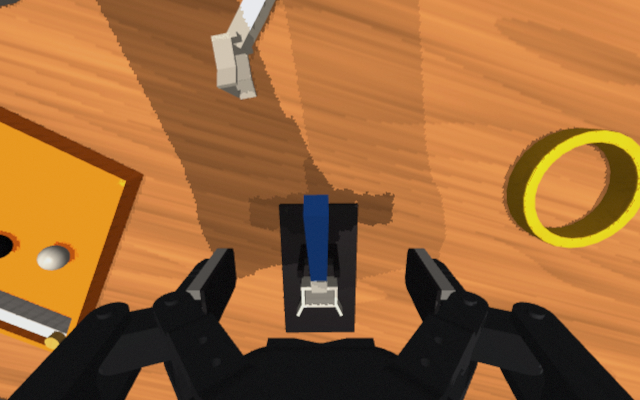

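View pics/s2.png

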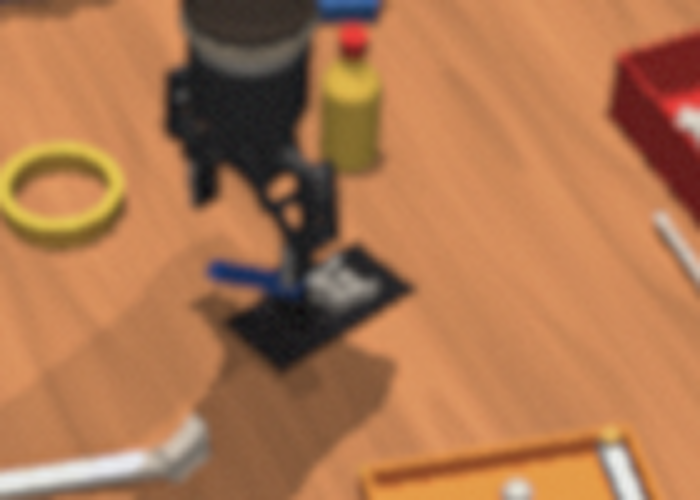

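The scoop handle is at u≈316, midway between the pads (235 and 407). I'll descend and grip.

apply_moves:
  steps:
    - [-1,0,15,0]
    - [-2,-1,30,0]
    - [-2,-1,36,0]
    - [-2,-1,36,0]

```text
time_s: 2.6
eef_pos: [0.4912, 0.2583, 0.0496]
tcp_rot: [0.427, -3.111, 0.001]
wrist_force: [0.6, -0.5, 0.9]
opening: 0.997
```

apply_moves:
  steps:
    - [0,0,0,0]
    - [0,0,0,0]
    - [0,0,0,0]
    - [0,0,0,0]
    - [0,0,0,0]
    - [0,0,0,0]
    - [0,0,0,0]
  jaw: 0
  newtons: 50

```text
time_s: 3.3
eef_pos: [0.4913, 0.2583, 0.0498]
tcp_rot: [0.427, -3.111, 0.001]
wrist_force: [-0.4, -0.8, 2.3]
opening: 0.131
```

```bash
python3 - <<'E'
from h import *
s=sense();print(s);c=shot("wrist","w3")
E
```

```text
{'time_s': 3.3, 'joint_positions': array([-0.62497371,  0.51721338,  0.07041555,  1.9335005 , -0.05467577,
        0.69433663,  1.3220458 ]), 'joint_velocities': array([-1.50788301e-03,  1.04638373e-03,  7.35637477e-05,  9.55946287e-04,
        1.73915632e-06,  4.33322695e-04, -1.75873529e-03]), 'effort': array([-2.87351495e-02, -5.67104208e+01,  2.04172388e+00, -2.08102709e+01,
       -4.99672533e-03, -1.74773843e-01,  1.51513657e-02]), 'eef_pos': array([0.49129186, 0.25829617, 0.04977368]), 'tcp_rot': array([ 4.27128014e-01, -3.11082494e+00,  8.20825894e-04]), 'wrist_force': array([-0.38756346, -0.76090482,  2.34222461]), 'torque': array([-0.05260811,  0.0737014 ,  0.02527309]), 'opening': 0.13056302788949004}
```

View pics/w3.png

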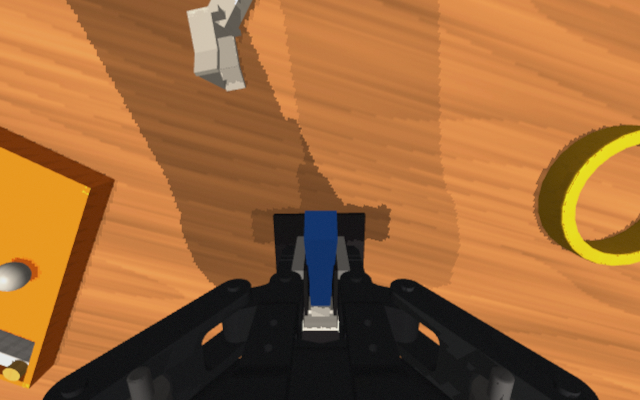

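Gripped: opening 0.131 matches the 12 mm handle. I'll lift, turn to the tray's yaw of about -11.5° and go behind the left steel ball.

apply_moves:
  steps:
    - [0,0,-15,0]
    - [0,0,-40,0]
    - [0,0,-75,0]
    - [0,0,-100,0]
    - [8,-20,-100,4]
    - [18,-50,-100,11]
    - [32,-90,-100,18]
    - [46,-130,-100,24]
    - [56,-157,-100,27.2]
    - [59,-166,-100,27.2]
    - [59,-166,-100,27.2]
    - [59,-166,-100,27.2]

```text
time_s: 4.55
eef_pos: [0.4795, 0.0839, 0.1499]
tcp_rot: [-0.313, -3.125, 0.0]
wrist_force: [0.3, 1.0, -0.4]
opening: 0.132
```

```bash
python3 - <<'E'
from h import *
s=sense();print(s["time_s"],s["eef_pos"],s["tcp_rot"],s["wrist_force"]);c=shot("wrist","w4");c=shot("side","s4",(290,120,430,240),5);c=shot("top","t4",(270,110,390,230),5)
E
```

```text
4.55 [0.47949507 0.08394222 0.14987562] [-3.13322215e-01 -3.12452207e+00  3.65551239e-04] [ 0.28848625  1.02756235 -0.39766278]
```

View pics/w4.png

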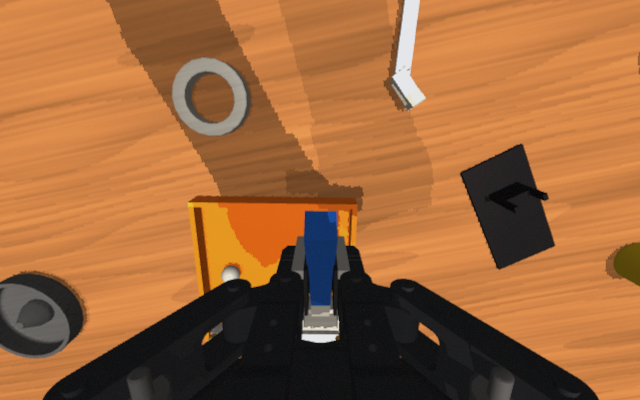

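View pics/s4.png

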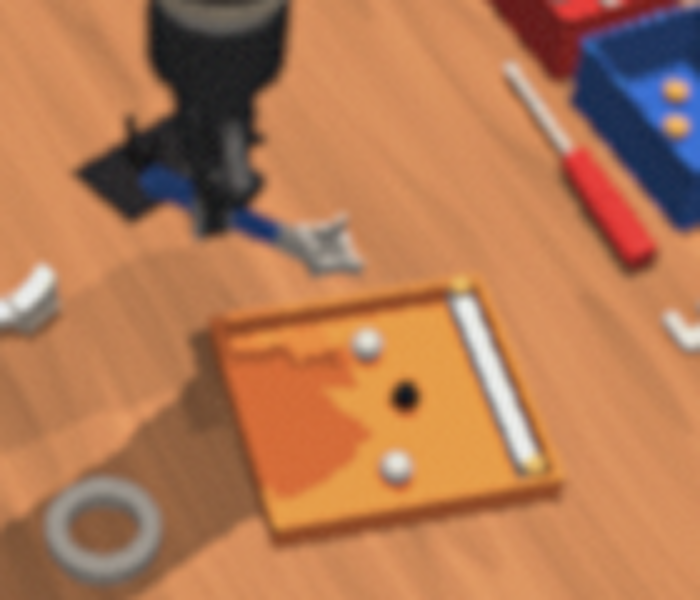

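View pics/t4.png

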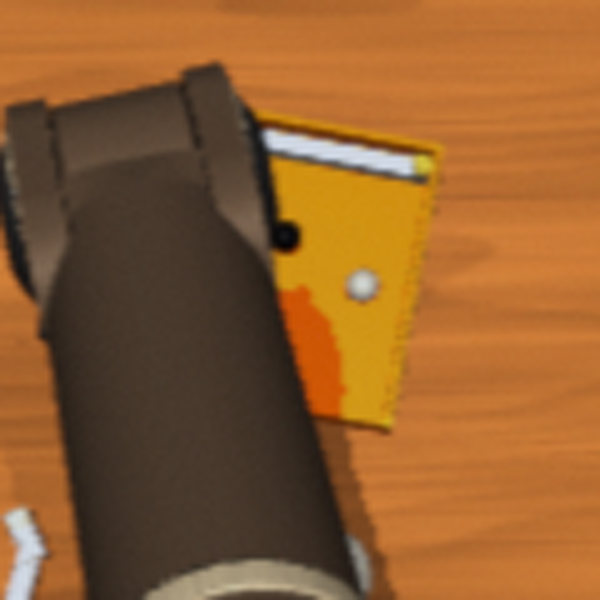

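In the side view the scoop hangs level with its nose at about crop (350,255). The tray and all three balls are undisturbed. I'll compare this with where the nose should project.

```bash
cat >> h.py <<'E'
T_O=np.array([.5818,.0161,.004]);T_YAW=np.radians(-11.55)
def fwd(s): 
    r=R.from_rotvec(s["tcp_rot"]).as_matrix();f=-r[:2,0];return f/np.linalg.norm(f)
def scoop(s,a=75.6,b=-33.8,lat=0):
    f=fwd(s);l=np.array([-f[1],f[0]]);p=s["eef_pos"].copy();p[:2]+=f*a/1000+l*lat/1000;p[2]+=b/1000;return p
def tray(p):
    d=np.asarray(p)-T_O;c,s=np.cos(T_YAW),np.sin(T_YAW);return np.array([c*d[0]+s*d[1],-s*d[0]+c*d[1],d[2]])
E
python3 - <<'E'
from h import *
s=sense();c=dict(np.load("pics/s4.npz"))
def cr(p):
    u,v=px(c,p);return round((u-290)*5,1),round((v-120)*5,1)
for n,a,lat,b in[("noseR top",89.6,-18,-33.8),("noseL top",89.6,18,-33.8),("nose mid under",89.6,0,-45.8),("handle top",-35.4,0,44),("backR",61,-13,-30),("backL",61,13,-30)]:
    print(n,cr(scoop(s,a,b,lat)))
im=cv2.resize(c["pixels"][150:190,310:370],None,fx=12,fy=12,interpolation=cv2.INTER_CUBIC)
for n,a,lat,b in[("noseR top",89.6,-18,-33.8),("noseL top",89.6,18,-33.8),("nose mid under",89.6,0,-45.8),("handle top",-35.4,0,44)]:
    u,v=px(c,scoop(s,a,b,lat));cv2.circle(im,(int((u-310+.5)*12),int((v-150+.5)*12)),4,(0,255,0),1)
cv2.imwrite("pics/s4z.png",im)
# balls in tray via side cam
f=cv2.cvtColor(c["pixels"],cv2.COLOR_BGR2HSV)
for u,v in[(367,343),(404,397),(397,466)]:
    print(tray(pt(c,290+u/5-.4,120+v/5-.4,.014))*1000)
E
```

```text
noseR top (np.float64(355.9), np.float64(256.5))
noseL top (np.float64(338.5), np.float64(212.6))
nose mid under (np.float64(345.3), np.float64(247.8))
handle top (np.float64(143.9), np.float64(175.3))
backR (np.float64(307.3), np.float64(253.7))
backL (np.float64(295.3), np.float64(221.8))
[-3.67344677 43.62964043 10.        ]
[ 6.27685632 -2.8914939  10.        ]
[-13.75029998 -52.58222438  10.        ]
```

View pics/s4z.png

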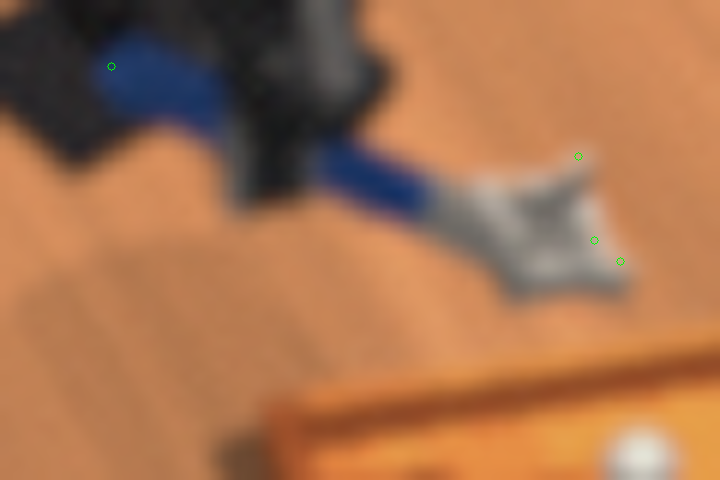

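apply_moves:
  steps:
    - [0,-1.5,20,0]
    - [0,-1.5,50,0]
    - [0,-1.5,75,0]
    - [0,-1.5,90,0]
    - [0,-1.5,95,0]
    - [0,-1.5,95,0]

```text
time_s: 5.3
eef_pos: [0.4787, 0.0832, 0.0543]
tcp_rot: [-0.31, -3.123, 0.002]
wrist_force: [-0.1, -0.1, -1.4]
opening: 0.13
```

```bash
python3 - <<'E'
from h import *
s=sense();print(s["time_s"],s["eef_pos"],s["tcp_rot"],s["wrist_force"],"nose",tray(scoop(s,89.6,-45.8))*1000);c=shot("side","s5",(320,160,420,235),7)
E
```

```text
5.3 [0.47865479 0.08323284 0.05425015] [-3.10077701e-01 -3.12335616e+00  1.62618807e-03] [-0.08364937 -0.10485267 -1.433359  ] nose [-24.89870118  45.45093217   4.45014913]
```

View pics/s5.png

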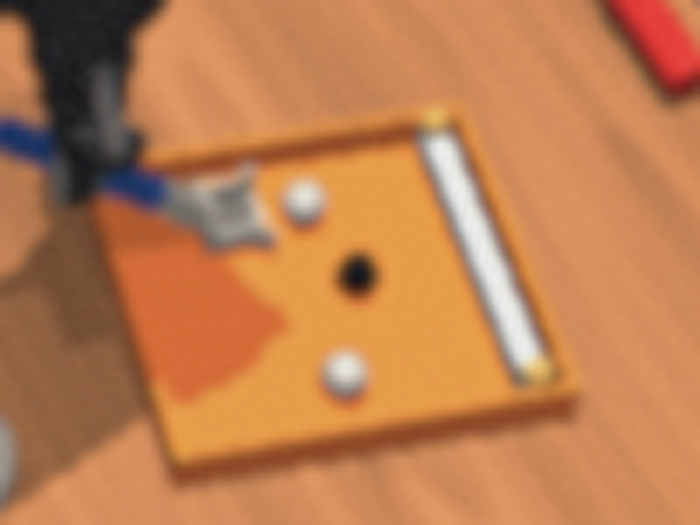

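The scoop's nose is just behind the left ball at crop (303,203), in line with it. I'll lower it to contact.

apply_moves:
  steps:
    - [0,-1,2,0]
    - [0,-1,4,0]
    - [0,-1,5,0]
    - [0,-1,5,0]
    - [0,-1,5,0]

```text
time_s: 5.85
eef_pos: [0.4791, 0.0822, 0.0501]
tcp_rot: [-0.311, -3.125, 0.001]
wrist_force: [0.1, 0.1, 0.4]
opening: 0.132
```

apply_moves:
  steps:
    - [-4,0,1,0]
    - [-8,0,1,0]
    - [-13,0,1,0]
    - [-18,0,1,0]
    - [-23,0,1,0]
    - [-28,0,1,0]
    - [-33,0,1,0]
    - [-38,0,1,0]
    - [-43,0,1,0]
    - [-48,0,1,0]
    - [-53,0,1,0]
    - [-58,0,1,0]
    - [-61,0,1,0]
    - [-61,0,1,0]

```text
time_s: 7.25
eef_pos: [0.5401, 0.0701, 0.0495]
tcp_rot: [0.311, 3.126, 0.0]
wrist_force: [0.7, 0.0, 2.9]
opening: 0.134
```

```bash
python3 - <<'E'
from h import *
s=sense();print(s["time_s"],s["eef_pos"],s["tcp_rot"],s["wrist_force"],"nose",tray(scoop(s,89.6,-45.8))*1000);c=shot("side","s6",(320,160,420,235),7)
E
```

```text
7.25 [0.54010378 0.07011973 0.04947497] [3.11343231e-01 3.12588263e+00 7.50508562e-06] [0.66578727 0.02112931 2.94228598] nose [37.93170678 44.84942181 -0.3250324 ]
```

View pics/s6.png

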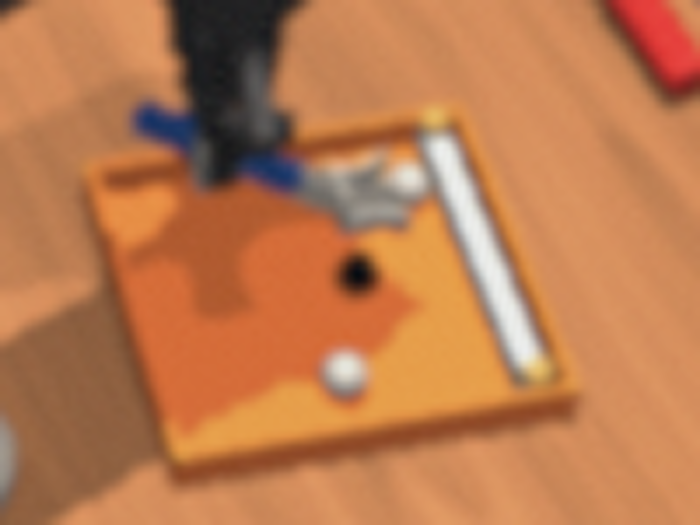

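The ball is ahead of the nose, between the flared sides and nearly at the bar. I'll push on to feel the bar.

apply_moves:
  steps:
    - [-3,0,0.5,0]
    - [-6,0,0.5,0]
    - [-9,0,0.5,0]
    - [-12,0,0.5,0]
    - [-15,0,0.5,0]
    - [-18,0,0.5,0]

```text
time_s: 7.9
eef_pos: [0.5575, 0.0669, 0.0494]
tcp_rot: [-0.311, -3.126, -0.001]
wrist_force: [-12.2, 3.4, 14.9]
opening: 0.127
```

```bash
python3 - <<'E'
from h import *
s=sense();print(s["time_s"],s["eef_pos"],s["tcp_rot"],s["wrist_force"],"nose",tray(scoop(s,89.6,-45.8))*1000);c=shot("side","s7",(320,160,420,235),7)
E
```

```text
7.9 [0.55745656 0.06688939 0.04935368] [-3.10935927e-01 -3.12580040e+00 -6.82440800e-04] [-12.16019171   3.38211621  14.93610813] nose [55.57981789 45.18158115 -0.44631979]
```

View pics/s7.png

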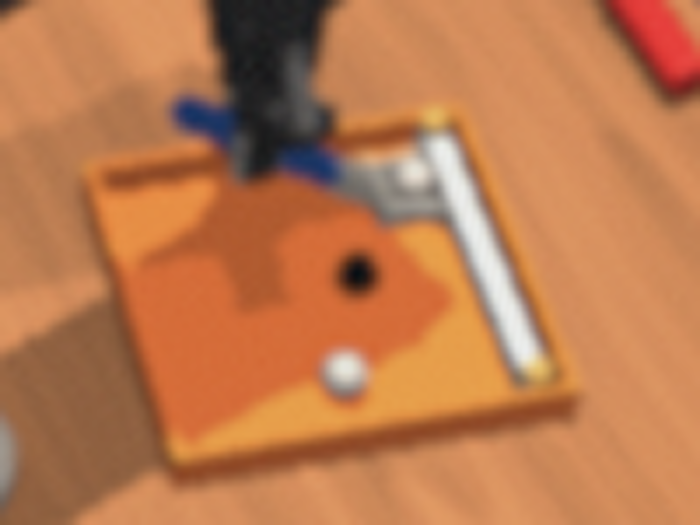

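apply_moves:
  steps:
    - [-2,0,0,0]
    - [-4,0,0,0]
    - [-5,0,0,0]
    - [-5,0,0,0]

```text
time_s: 8.35
eef_pos: [0.5579, 0.0671, 0.0495]
tcp_rot: [-0.309, -3.117, -0.001]
wrist_force: [-16.5, 3.2, 20.6]
opening: 0.131
```

```bash
python3 - <<'E'
from h import *
s=sense();print(s["time_s"],s["eef_pos"],s["tcp_rot"],s["wrist_force"],"nose",tray(scoop(s,89.6,-45.8))*1000);c=shot("side","s8",(350,165,400,200),14)
E
```

```text
8.35 [0.55788631 0.06707927 0.04946274] [-3.08744466e-01 -3.11657869e+00 -1.32437192e-03] [-16.52143135   3.17907486  20.64311953] nose [55.96258021 45.5261438  -0.33725666]
```

View pics/s8.png

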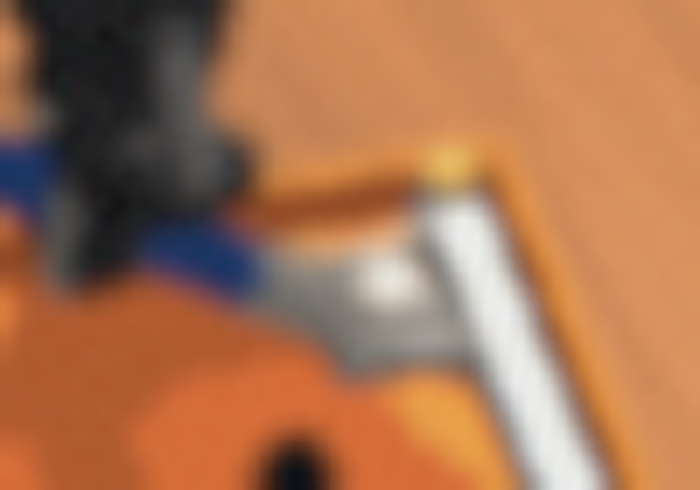

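apply_moves:
  steps:
    - [1,0,0,0]
    - [3,0,-1,0]
    - [3,0,-5,0]
    - [3,0,-15,0]
    - [3,0,-25,0]
    - [3,0,-25,0]

```text
time_s: 9.0
eef_pos: [0.5565, 0.0676, 0.0763]
tcp_rot: [-0.309, -3.119, -0.003]
wrist_force: [0.2, -0.2, -1.0]
opening: 0.129
```

```bash
python3 - <<'E'
from h import *
s=sense();print(s["time_s"],s["eef_pos"],s["tcp_rot"],s["wrist_force"],"nose",tray(scoop(s,89.6,-45.8))*1000);c=shot("side","s9",(350,155,410,200),12)
E
```

```text
9.0 [0.55649622 0.0676439  0.07630884] [-3.09402195e-01 -3.11949856e+00 -2.64343767e-03] [ 0.20389675 -0.2136213  -1.01421097] nose [54.48767022 45.78042499 26.50884383]
```

View pics/s9.png

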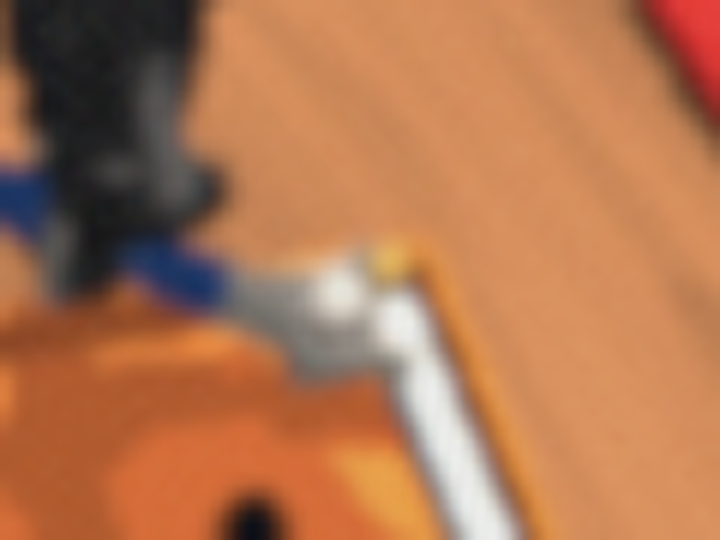

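The ball is in the pocket at crop (338,290), lifted level with the bar top. Next I locate the race and check the scoop tilt.

```bash
python3 - <<'E'
from h import *
for n,(x0,y0,x1,y1) in[("top0",(395,140,445,190)),("side0",(385,250,440,305))]:
    c=dict(np.load(f"pics/{n}.npz"));im=c["pixels"]
    hsv=cv2.cvtColor(im,cv2.COLOR_BGR2HSV)
    m=np.zeros(im.shape[:2],np.uint8);m[y0:y1,x0:x1]=255*((hsv[y0:y1,x0:x1,1]<90)&(im[y0:y1,x0:x1].max(2)<140))
    cs,_=cv2.findContours(m,cv2.RETR_EXTERNAL,cv2.CHAIN_APPROX_NONE);k=max(cs,key=cv2.contourArea)
    w=np.array([pt(c,u,v,.026)[:2]*1000 for u,v in k[:,0]],np.float32)
    print(n,cv2.fitEllipse(w),cv2.minEnclosingCircle(w))
    cv2.imwrite(f"pics/race_{n}.png",cv2.resize(im[y0:y1,x0:x1],None,fx=10,fy=10,interpolation=cv2.INTER_CUBIC))
E
```

```text
top0 ((560.8745727539062, -265.6331481933594), (94.21906280517578, 98.31097412109375), 61.39956283569336) ((561.676025390625, -264.6532897949219), 50.40488815307617)
side0 ((559.4224853515625, -272.7344970703125), (95.30052185058594, 102.78121185302734), 129.2369384765625) ((559.1519775390625, -273.1181335449219), 52.463191986083984)
```

View pics/race_side0.png

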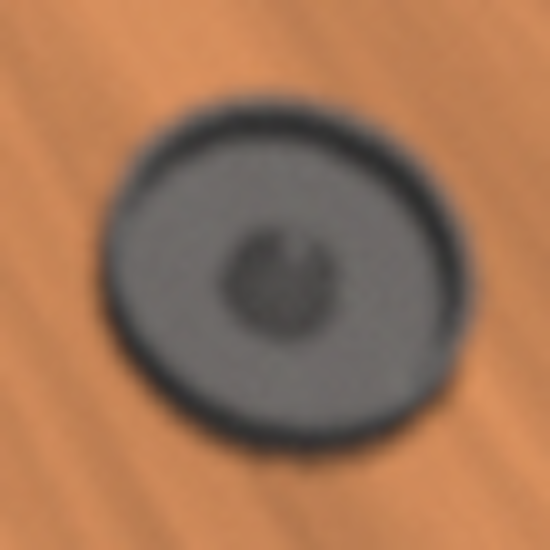

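View pics/race_top0.png

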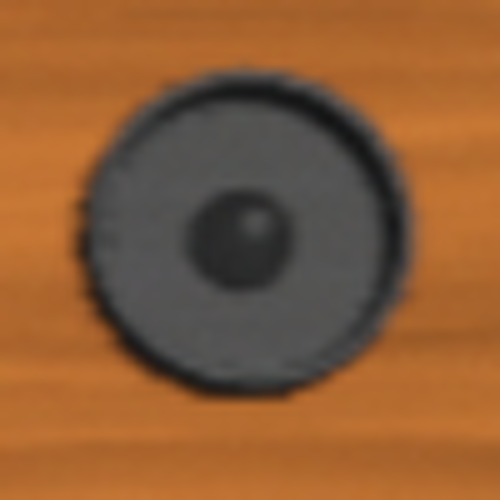

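apply_moves:
  steps:
    - [0,0,-8,0]
    - [0,0,-22,0]
    - [0,0,-40,0]
    - [0,0,-58,0]
    - [0,0,-70,0]
    - [1,-6,-75,0]
    - [4,-20,-75,0]
    - [8,-42,-75,1]
    - [13,-70,-75,3]
    - [18,-100,-75,5]
    - [24,-130,-75,7]
    - [30,-160,-75,9]
    - [35,-190,-75,11]
    - [40,-218,-75,13]
    - [44,-242,-75,15]
    - [48,-262,-75,15]
    - [51,-276,-75,15]
    - [52,-283,-75,15]
    - [52,-283,-75,15]
    - [52,-283,-75,15]

```text
time_s: 11.05
eef_pos: [0.4497, -0.1996, 0.1505]
tcp_rot: [-0.714, -3.051, -0.001]
wrist_force: [0.0, -0.1, -0.8]
opening: 0.13
```

```bash
python3 - <<'E'
from h import *
s=sense();print(s["time_s"],s["eef_pos"],s["tcp_rot"],s["wrist_force"],s["joint_positions"][6]);c=shot("wrist","w10");c=shot("side","s10",(340,190,440,290),7)
E
```

```text
11.05 [ 0.44966822 -0.19958692  0.15049189] [-7.14147050e-01 -3.05076547e+00 -1.24144352e-03] [ 0.00132162 -0.11111891 -0.79558638] 1.5813180095084953
```

View pics/w10.png

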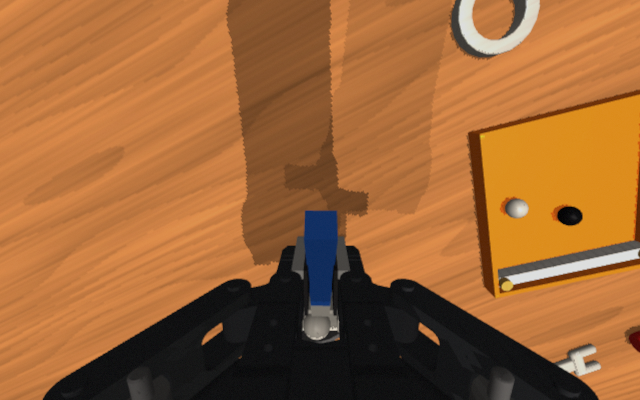

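View pics/s10.png

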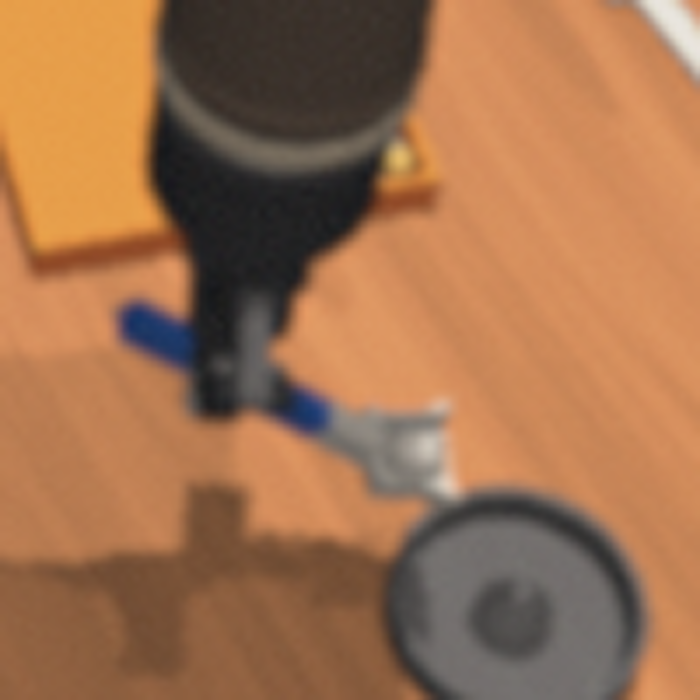

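The ball sits in the scoop at crop (425,450). The race is just beyond, unobstructed in the side view. I'll refine its centre from the far rim edges.

```bash
python3 - <<'E'
from h import *
from scipy.optimize import least_squares
def fit(w,r): return least_squares(lambda p:np.hypot(*(w-p).T)-r,w.mean(0),loss="soft_l1").x
for n,(x0,y0,x1,y1),r0 in[("top0",(395,140,445,190),164),("side0",(385,250,440,305),272),("w4",(0,265,88,365),400)]:
    c=dict(np.load(f"pics/{n}.npz"));im=c["pixels"]
    hsv=cv2.cvtColor(im,cv2.COLOR_BGR2HSV);m=np.zeros(im.shape[:2],np.uint8)
    m[y0:y1,x0:x1]=255*((hsv[y0:y1,x0:x1,1]<95)&(im[y0:y1,x0:x1].max(2)<140))
    cs,_=cv2.findContours(m,cv2.RETR_EXTERNAL,cv2.CHAIN_APPROX_NONE);k=max(cs,key=cv2.contourArea)[:,0]
    o=-c["world_to_cam"][:3,:3].T@c["world_to_cam"][:3,3]
    k=k[k[:,0]>1]
    w=np.array([pt(c,u,v,.026)[:2]*1000 for u,v in k]); g=np.array([560,-268]);d=w-g;away=(g-o[:2]*1000);away/=np.linalg.norm(away)
    sel=d@away>-5
    print(n,sel.sum(),"far rim",fit(w[sel],50).round(1)); 
    w0=np.array([pt(c,u,v,.0)[:2]*1000 for u,v in k]);d=w0-g;sel=d@away<5;print("  near foot",fit(w0[sel],50).round(1))
# hub tip and scoop tilt
c=dict(np.load("pics/side0.npz"));print("hub?",pt(c,385+29.5-.5,250+23.5-.5,.03)*1000)
c=dict(np.load("pics/s10.npz"));s=sense();im=cv2.resize(c["pixels"][225:270,350:420],None,fx=10,fy=10,interpolation=cv2.INTER_CUBIC)
for a,lat,b in[(89.6,-18,-33.8),(89.6,18,-33.8),(89.6,0,-45.8),(-35.4,0,44)]:
    u,v=px(c,scoop(s,a,b,lat));cv2.circle(im,(int((u-350+.5)*10),int((v-225+.5)*10)),4,(0,255,0),1)
cv2.imwrite("pics/s10z.png",im)
E
```

```text
top0 46 far rim [ 560.2 -263.8]
  near foot [ 567.7 -272.3]
side0 50 far rim [ 559.5 -272.5]
  near foot [ 569.7 -264.7]
w4 59 far rim [ 559.8 -265.6]
  near foot [ 565.8 -275.4]
hub? [ 564.73238394 -266.27455199   30.        ]
```

View pics/s10z.png

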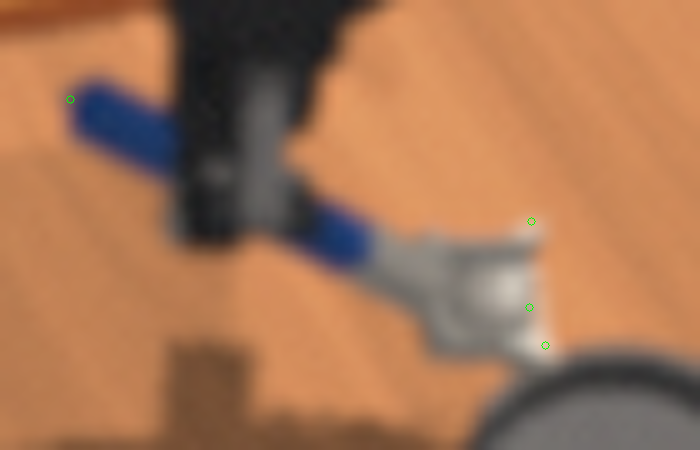

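apply_moves:
  steps:
    - [-6,-1,0,0]
    - [-20,-3,0,0]
    - [-38,-6,0,0]
    - [-55,-9,0,0]
    - [-67,-11,0,0]
    - [-73,-11,8,0]
    - [-73,-11,22,0]
    - [-73,-11,38,0]
    - [-73,-11,50,0]
    - [-73,-11,60,0]
    - [-73,-11,64,0]
    - [-73,-11,64,0]
    - [-73,-11,64,0]

```text
time_s: 12.45
eef_pos: [0.5105, -0.2412, 0.0864]
tcp_rot: [-0.712, -3.052, -0.001]
wrist_force: [-0.2, 0.3, -1.4]
opening: 0.128
```

```bash
python3 - <<'E'
from h import *
s=sense();print(s["time_s"],s["eef_pos"],s["tcp_rot"],s["wrist_force"]);C=np.array([.563,-.268]);d=scoop(s,90.6,-45.8)[:2]-C;f=fwd(s);print("nose rel race",d@f*1000,(f[0]*d[1]-f[1]*d[0])*1000)
c=shot("side","s11",(370,220,450,310),7);shot("top","t11",(390,130,450,190),10)
E
```

```text
12.45 [ 0.51048388 -0.2411896   0.08637753] [-7.12229257e-01 -3.05206271e+00 -1.11476761e-03] [-0.17301898  0.29061827 -1.42880914]
nose rel race 31.64148991359392 0.796463633681287
```

View pics/s11.png

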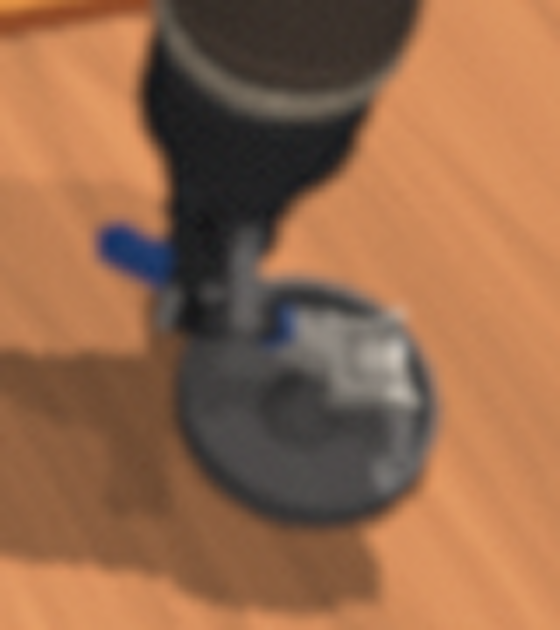

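View pics/t11.png

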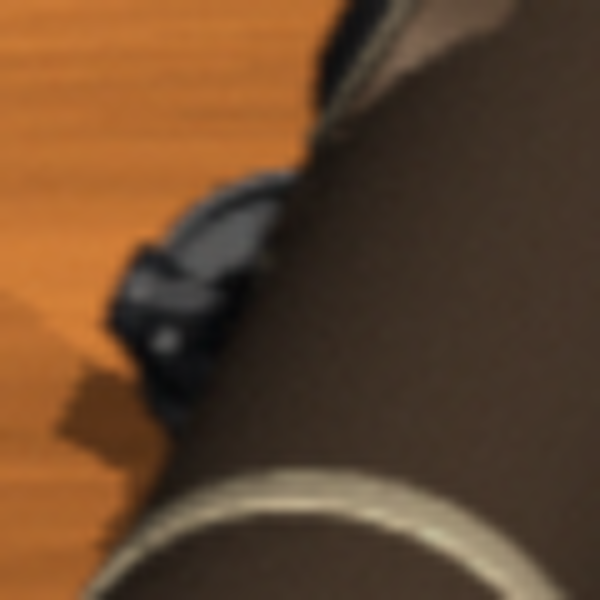

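The scoop is over the race with the ball in it at crop (380,358). I'll lower the nose just below the rim and then feel for the wall.

apply_moves:
  steps:
    - [0,0,4,0]
    - [-1,0,10,0]
    - [-2,0,15,0]
    - [-2,0,18,0]
    - [-2,0,18,0]
    - [-2,0,18,0]

```text
time_s: 13.15
eef_pos: [0.5139, -0.2429, 0.069]
tcp_rot: [-0.713, -3.056, 0.0]
wrist_force: [4.7, -2.5, -0.4]
opening: 0.132
```

apply_moves:
  steps:
    - [-2,0,0,0]
    - [-4,0,0,0]
    - [-6,0,0,0]
    - [-8,0,0,0]
    - [-8,0,0,0]

```text
time_s: 13.65
eef_pos: [0.5173, -0.2451, 0.0676]
tcp_rot: [-0.712, -3.047, -0.002]
wrist_force: [-8.3, 3.3, 2.1]
opening: 0.128
```

```bash
cat >> h.py <<'E'
RC=np.array([.563,-.268])
def rn(s,a=90.6):
    d=scoop(s,a,-45.8)[:2]-RC;f=fwd(s);return np.round([d@f*1000,(f[0]*d[1]-f[1]*d[0])*1000,s["eef_pos"][2]*1000-45.8],1)
E
python3 - <<'E'
from h import *
s=sense();print(s["time_s"],s["eef_pos"],s["tcp_rot"],s["wrist_force"],rn(s))
c=shot("side","s12",(370,220,450,310),7)
E
```

```text
13.65 [ 0.51725165 -0.24513624  0.06759001] [-7.11810672e-01 -3.04736549e+00 -2.23976495e-03] [-8.314704    3.30610684  2.06754505] [39.5  0.2 21.8]
```

View pics/s12.png

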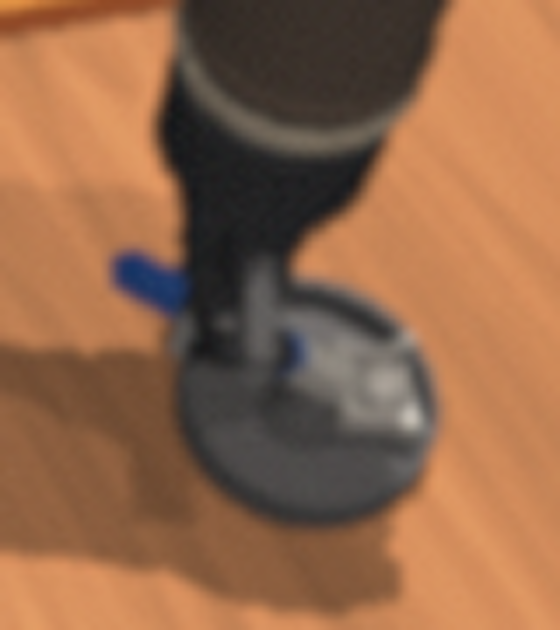

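The nose is on the far wall at 39.5 mm from the centre, as expected (about 40), with 9 N back force. I start tipping by arcing the grip forward and up about the nose.

apply_moves:
  steps:
    - [-2,0,-2,0]
    - [-4,0,-4,0]
    - [-6,0,-7,0]
    - [-8.5,0,-9,0]
    - [-11,0,-12,0]
    - [-13.5,0,-14,0]
    - [-15.5,0,-16,0]
    - [-15.5,0,-16,0]

```text
time_s: 14.5
eef_pos: [0.5305, -0.2519, 0.0834]
tcp_rot: [-0.712, -3.045, -0.003]
wrist_force: [-5.0, 1.6, 1.2]
opening: 0.126
```

```bash
python3 - <<'E'
from h import *
s=sense();print(s["time_s"],s["eef_pos"],s["tcp_rot"],s["wrist_force"],rn(s))
c=shot("side","s13",(370,210,450,300),7)
E
```

```text
14.5 [ 0.53050023 -0.25190135  0.08336399] [-7.11636682e-01 -3.04525699e+00 -2.77970284e-03] [-4.95766892  1.63375153  1.19260613] [54.3  0.  37.6]
```

View pics/s13.png

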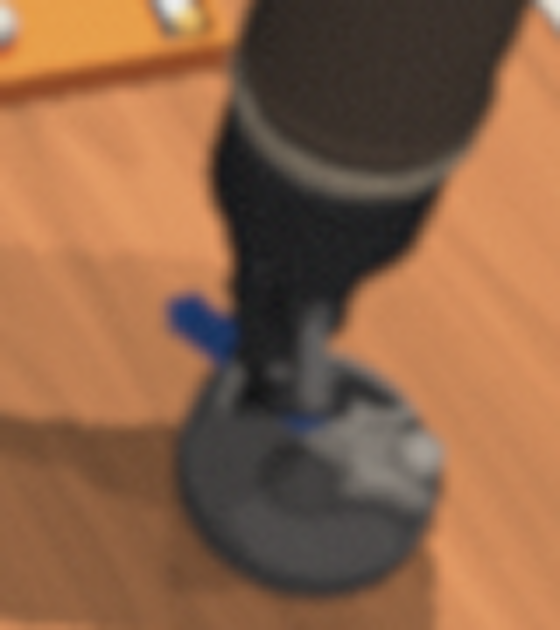

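The scoop is pivoting in the grip as planned. The ball has rolled forward against the wall near the rim at crop (422,452). I'll keep the grip height and move forward, so the nose drops deeper while the tilt grows.

apply_moves:
  steps:
    - [-2,0,1,0]
    - [-4,0,1,0]
    - [-6.5,0,1,0]
    - [-9,0,0.5,0]
    - [-12,0,0,0]
    - [-12,0,0,0]

```text
time_s: 15.15
eef_pos: [0.5404, -0.2568, 0.0832]
tcp_rot: [-0.711, -3.043, -0.004]
wrist_force: [-5.5, 2.1, 2.8]
opening: 0.128
```

```bash
python3 - <<'E'
from h import *
s=sense();print(s["time_s"],s["eef_pos"],s["tcp_rot"],s["wrist_force"],rn(s))
c=shot("side","s14",(370,210,450,300),7)
E
```

```text
15.15 [ 0.54036405 -0.25684946  0.08321885] [-0.71109106 -3.04303653 -0.00385651] [-5.47622994  2.07274034  2.76024743] [65.4 -0.  37.4]
```

View pics/s14.png

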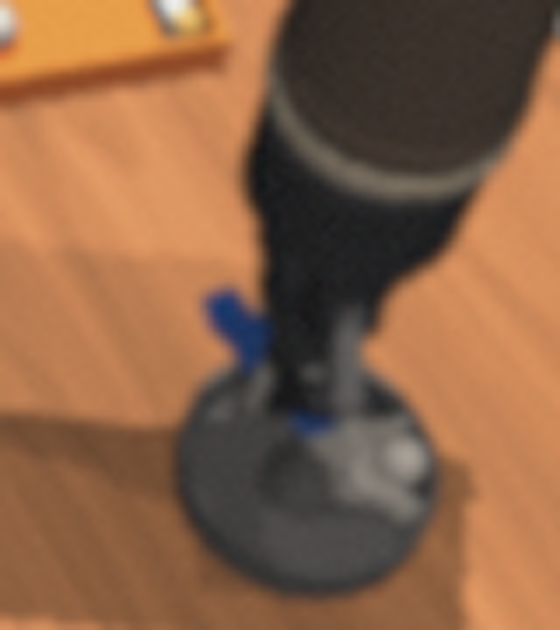

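The ball has dropped below the rim, between nose and wall at crop (405,458). I'll tip further.

apply_moves:
  steps:
    - [-2.5,0,0,0]
    - [-5,0,-1,0]
    - [-8,0,-2,0]
    - [-11,0,-4,0]
    - [-14,0,-5,0]
    - [-14,0,-5,0]

```text
time_s: 15.8
eef_pos: [0.5528, -0.263, 0.0879]
tcp_rot: [-0.711, -3.042, -0.004]
wrist_force: [-3.3, 1.8, 0.2]
opening: 0.131
```

```bash
python3 - <<'E'
from h import *
s=sense();print(s["time_s"],s["eef_pos"],s["tcp_rot"],s["wrist_force"],rn(s))
c=shot("side","s15",(370,210,450,300),7)
E
```

```text
15.8 [ 0.55277974 -0.26297078  0.087937  ] [-0.71084726 -3.04221325 -0.0041341 ] [-3.32787923  1.81736468  0.23626201] [79.2 -0.  42.1]
```

View pics/s15.png

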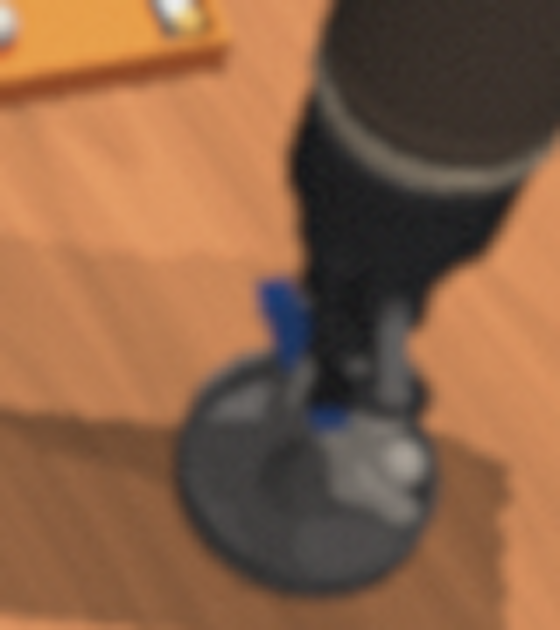

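Tilt is about 28° and the ball is held between nose and wall. I'll back off slowly so it rolls into the channel.

apply_moves:
  steps:
    - [2,0,0,0]
    - [4,0,0,0]
    - [6,0,0,0]
    - [8,0,0,0]
    - [11,0,0,0]
    - [14,0,0,0]
    - [14,0,0,0]

```text
time_s: 16.55
eef_pos: [0.5402, -0.2567, 0.0885]
tcp_rot: [-0.711, -3.043, -0.004]
wrist_force: [3.7, -2.4, 2.3]
opening: 0.128
```

```bash
python3 - <<'E'
from h import *
s=sense();print(s["time_s"],s["eef_pos"],s["tcp_rot"],s["wrist_force"],rn(s))
c=shot("side","s16",(370,210,450,300),7)
E
```

```text
16.55 [ 0.54023171 -0.2566577   0.08848991] [-0.71095806 -3.04309712 -0.00422673] [ 3.67080185 -2.36426537  2.27515716] [65.2  0.1 42.7]
```

View pics/s16.png

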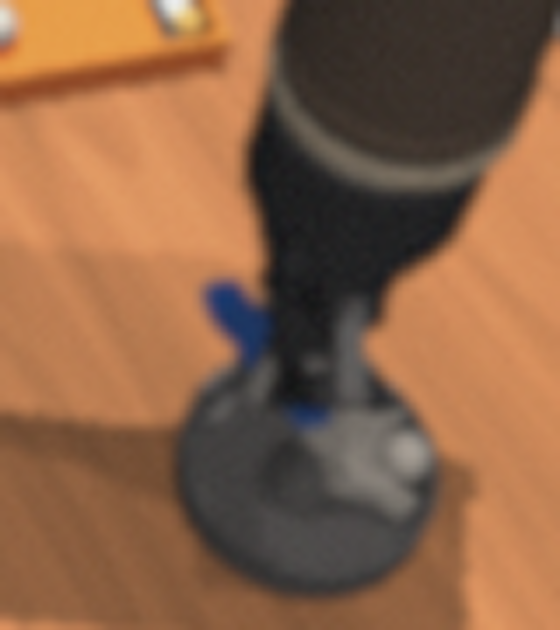

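The backward force and the reduced handle tilt show the scoop's rear touched the hub and levelled it a little. The ball still rests on the nose against the wall. I'll tilt more (about 35°) with the nose a bit higher, so that backing off clears the hub.

apply_moves:
  steps:
    - [-2,0,-1,0]
    - [-5,0,-2,0]
    - [-8,0,-3,0]
    - [-11,0,-4,0]
    - [-14,0,-5,0]
    - [-17,0,-6,0]
    - [-20,0,-7,0]
    - [-23,0,-9,0]
    - [-26,0,-10,0]
    - [-29,0,-12,0]
    - [-29,0,-12,0]

```text
time_s: 17.7
eef_pos: [0.5649, -0.2689, 0.0994]
tcp_rot: [-0.71, -3.039, -0.006]
wrist_force: [-5.6, 3.2, 3.8]
opening: 0.128
```

```bash
python3 - <<'E'
from h import *
s=sense();print(s["time_s"],s["eef_pos"],s["tcp_rot"],s["wrist_force"],rn(s))
c=shot("side","s17",(370,210,450,300),7)
E
```

```text
17.7 [ 0.56490251 -0.26886292  0.09943508] [-0.70992897 -3.03864179 -0.00598146] [-5.6368552   3.19048578  3.82256961] [92.7  0.1 53.6]
```

View pics/s17.png

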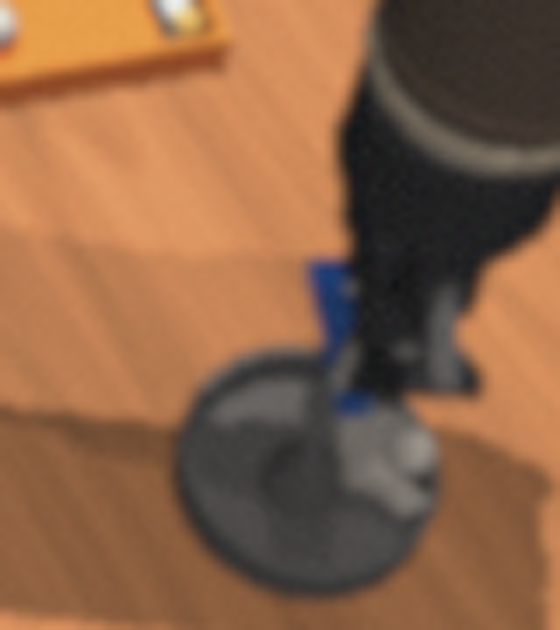

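apply_moves:
  steps:
    - [2,0,0,0]
    - [4,0,-1,0]
    - [6,0,-1,0]
    - [8,0,-2,0]
    - [10,0,-2,0]
    - [12,0,-2,0]
    - [14,0,-2,0]
    - [14,0,-2,0]

```text
time_s: 18.55
eef_pos: [0.5522, -0.2626, 0.1018]
tcp_rot: [-0.71, -3.039, -0.006]
wrist_force: [0.7, 0.4, -0.7]
opening: 0.129
```

```bash
python3 - <<'E'
from h import *
s=sense();print(s["time_s"],s["eef_pos"],s["tcp_rot"],s["wrist_force"],rn(s))
c=shot("side","s18",(370,210,450,300),7)
E
```

```text
18.55 [ 0.55219552 -0.26256328  0.10178163] [-0.70998374 -3.03883747 -0.00603183] [ 0.7481223   0.36271035 -0.72820117] [78.5  0.1 56. ]
```

View pics/s18.png

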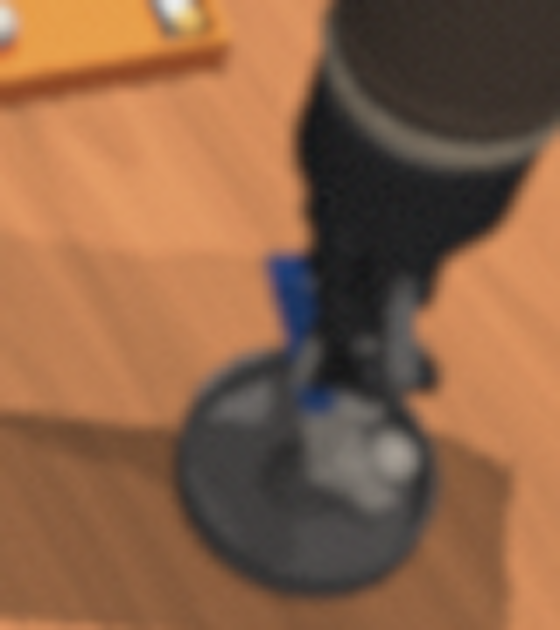

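The nose is free (no force) at about 26 mm from the centre, and the ball is still by the nose at (397,452). I'll back a little more and look again.

apply_moves:
  steps:
    - [2,0,0,0]
    - [4,0,-1,0]
    - [6,0,-3,0]
    - [6,0,-3,0]
    - [6,0,-3,0]

```text
time_s: 19.1
eef_pos: [0.5472, -0.26, 0.1051]
tcp_rot: [-0.71, -3.039, -0.006]
wrist_force: [0.2, 0.0, -0.8]
opening: 0.126
```

```bash
python3 - <<'E'
from h import *
s=sense();print(s["time_s"],s["eef_pos"],s["wrist_force"],rn(s))
c=shot("side","s19",(370,210,450,300),7)
m=cv2.inRange(c["pixels"][250:300,390:440],(150,150,150),(255,255,255));v,u=np.nonzero(m)
if len(u): u0,v0=390+u.mean(),250+v.mean();p=pt(c,u0,v0,.015);print(u0,v0,len(u),p,np.linalg.norm(p[:2]-RC),cloud(c)[int(v0),int(u0)])
E
```

```text
19.1 [ 0.54717524 -0.26001     0.10513761] [ 0.16001381  0.04762923 -0.8350696 ] [72.9  0.2 59.3]
```

View pics/s19.png

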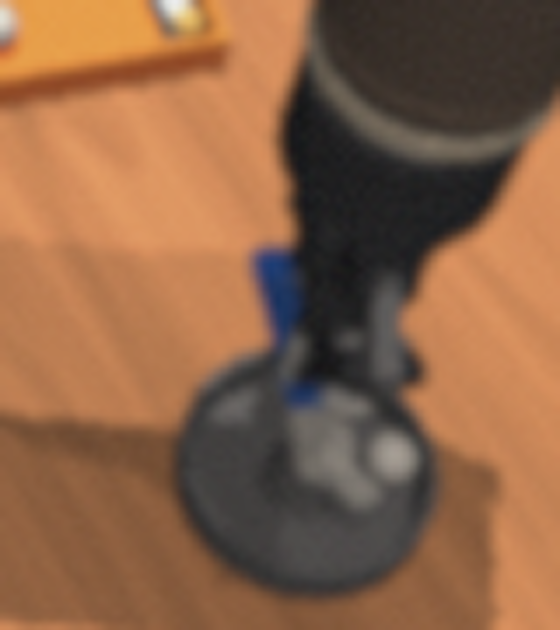

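The ball stayed at about (395,452), against the channel's outer wall, while the scoop retreated, so it is in the race. Next I rise and flatten the scoop on free bench between race and tray.

apply_moves:
  steps:
    - [1,0,-12,0]
    - [2,0,-35,0]
    - [2,0,-60,0]
    - [15,12,-62,-3]
    - [35,29,-62,-7]
    - [58,48,-62,-12]
    - [78,64,-62,-14.8]
    - [89,73,-62,-14.8]
    - [89,73,-50,-14.8]
    - [89,73,-35,-14.8]
    - [89,73,-25,-14.8]
    - [89,73,-25,-14.8]

```text
time_s: 20.35
eef_pos: [0.4992, -0.1558, 0.13]
tcp_rot: [-0.314, -3.103, -0.009]
wrist_force: [0.3, 0.6, -1.2]
opening: 0.124
```

```bash
python3 - <<'E'
from h import *
s=sense();print(s["time_s"],s["eef_pos"],s["tcp_rot"],s["wrist_force"])
c=shot("side","s20",(330,180,450,300),6)
E
```

```text
20.35 [ 0.49924024 -0.155803    0.13003524] [-0.3142663  -3.10292311 -0.00939777] [ 0.3109175   0.56726241 -1.15169288]
```

View pics/s20.png

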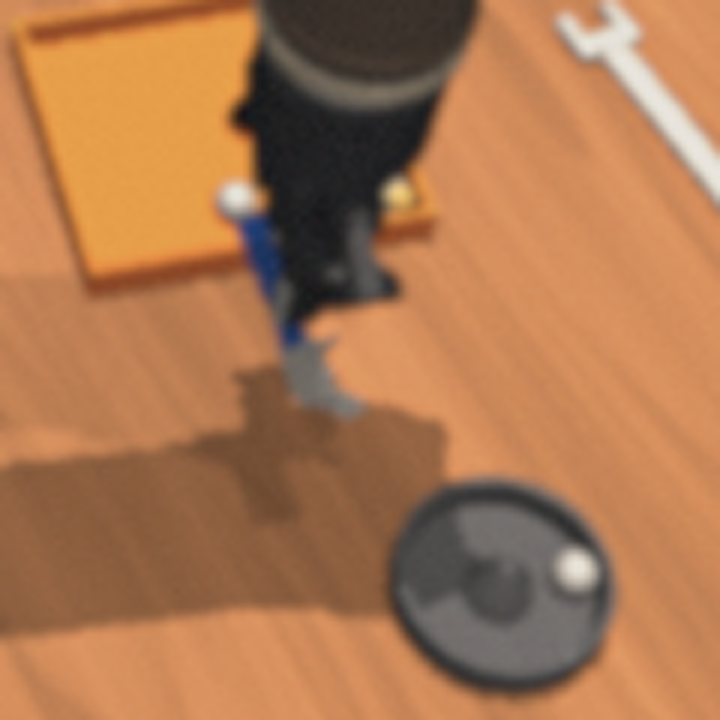

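The first ball lies in the channel at crop (577,568). The scoop still hangs nose-down. I'll press it flat on the bench.

apply_moves:
  steps:
    - [0,0,20,0]
    - [0,0,38,0]
    - [0,0,48,0]
    - [8,0,52,0]
    - [16,0,57,0]
    - [23,0,61,0]
    - [30,0,67,0]
    - [37,0,73,0]
    - [43,0,80,0]
    - [49,0,87,0]
    - [50,0,88,0]
    - [50,0,88,0]

```text
time_s: 21.6
eef_pos: [0.448, -0.1452, 0.0443]
tcp_rot: [-0.315, -3.103, -0.01]
wrist_force: [-2.9, -0.6, 5.9]
opening: 0.127
```

```bash
python3 - <<'E'
from h import *
s=sense();print(s["time_s"],s["eef_pos"],s["tcp_rot"],s["wrist_force"])
c=shot("side","s21",(330,180,450,300),6)
E
```

```text
21.6 [ 0.44798921 -0.1452383   0.04427949] [-0.31510925 -3.10292928 -0.00972182] [-2.87086751 -0.58065104  5.85088002]
```

View pics/s21.png

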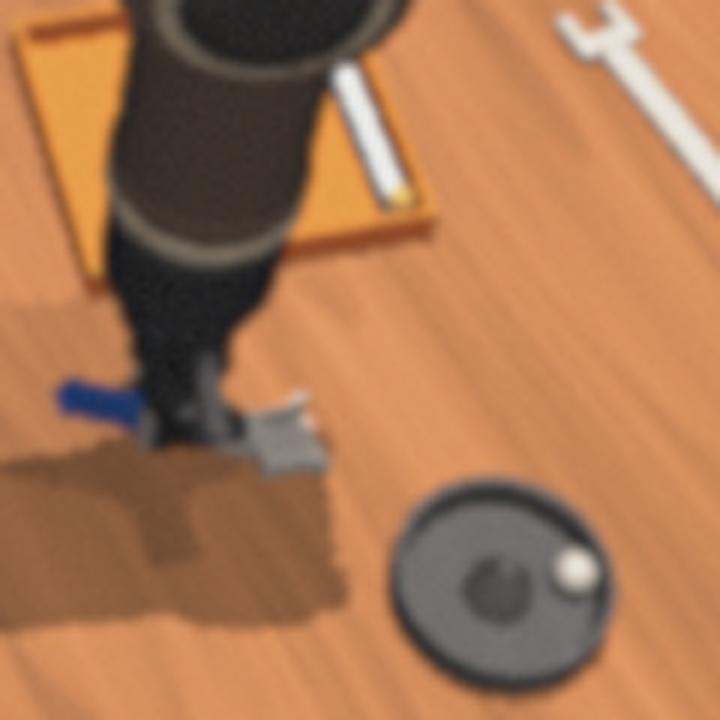

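apply_moves:
  steps:
    - [0,0,-15,0]
    - [0,0,-45,0]
    - [3,15,-75,0]
    - [10,45,-80,0]
    - [17,85,-80,0]
    - [23,118,-80,0]
    - [25,133,-80,0]
    - [25,133,-80,0]
    - [25,133,-70,0]
    - [25,133,-50,0]
    - [25,133,-40,0]
    - [25,133,-40,0]

```text
time_s: 22.85
eef_pos: [0.4496, -0.0115, 0.0838]
tcp_rot: [-0.317, -3.099, -0.008]
wrist_force: [-0.2, -0.1, -0.2]
opening: 0.125
```

```bash
python3 - <<'E'
from h import *
s=sense();print(s["time_s"],s["eef_pos"],s["tcp_rot"],s["wrist_force"],"nose",tray(scoop(s,89.6,-45.8))*1000)
c=shot("side","s22");x0,y0=320,155
im=cv2.resize(c["pixels"][y0:y0+85,x0:x0+100],None,fx=7,fy=7,interpolation=cv2.INTER_CUBIC)
for a,lat,b in[(89.6,-18,-33.8),(89.6,18,-33.8),(89.6,0,-45.8),(-35.4,0,44)]:
    u,v=px(c,scoop(s,a,b,lat));cv2.circle(im,(int((u-x0+.5)*7),int((v-y0+.5)*7)),4,(0,255,0),1)
cv2.imwrite("pics/s22z.png",im)
# balls
m=cv2.inRange(c["pixels"],(170,170,170),(255,255,255))
n,l,st,ce=cv2.connectedComponentsWithStats(m[y0:y0+85,x0:x0+100])
for k in range(1,n): print(st[k][4],(ce[k]).round(1),(tray(pt(c,ce[k][0]+x0,ce[k][1]+y0,.014))*1000).round(1))
E
```

```text
22.85 [ 0.44960056 -0.01150774  0.08379025] [-0.31738071 -3.09894387 -0.00778482] [-0.16461994 -0.05373507 -0.17595974] nose [-34.39502308 -53.74240293  33.99024867]
135 [68.5 40.5] [65.9 -1.7 10. ]
15 [49.1 57.4] [-13.1 -51.2  10. ]
4 [ 0.  68.5] [-167.3  -58.8   10. ]
```

View pics/s22z.png

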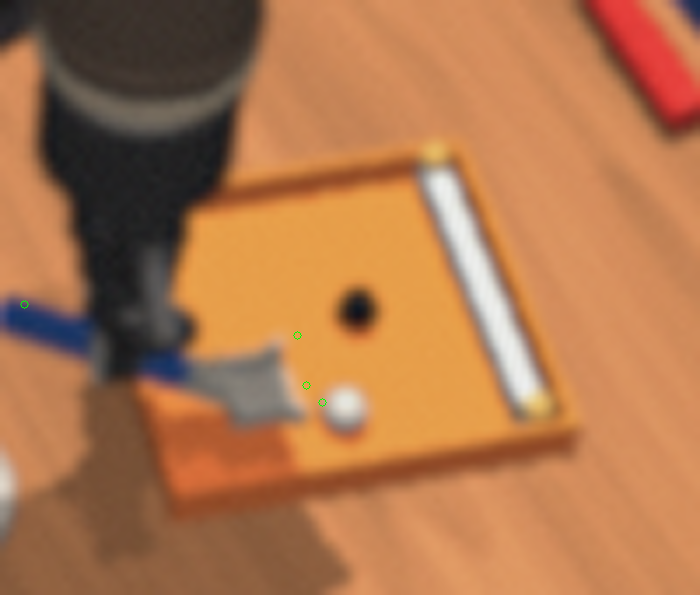

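The scoop has slid about 6 mm back in the grip but is flat. Ball b is at crop (347,407). I'll allow for that, lower to the floor and centre on the ball.

apply_moves:
  steps:
    - [-2,1,10,0]
    - [-3,2.5,22,0]
    - [-3,2.5,29,0]
    - [-3,2.5,32,0]
    - [-3,2.5,34,0]
    - [-3,2.5,34,0]

```text
time_s: 23.5
eef_pos: [0.4528, -0.0093, 0.0504]
tcp_rot: [-0.317, -3.1, -0.008]
wrist_force: [0.0, -0.3, 0.1]
opening: 0.123
```

```bash
python3 - <<'E'
from h import *
s=sense();print(s["time_s"],s["eef_pos"],s["tcp_rot"],s["wrist_force"],"nose",tray(scoop(s,84,-45.8))*1000,R.from_rotvec(s["tcp_rot"]).as_matrix()[:,2])
c=shot("side","s23",(330,175,410,235),8)
E
```

```text
23.5 [ 0.45284243 -0.00927363  0.05041174] [-0.317392   -3.09999027 -0.00817212] [ 0.03942459 -0.26402896  0.1373121 ] nose [-37.2660904  -50.88498224   0.61174418] [-0.02471702  0.00780212 -0.99966404]
```

View pics/s23.png

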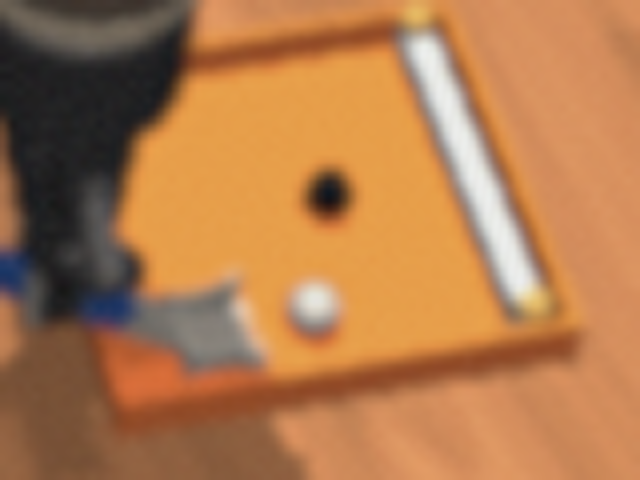

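Aligned with the ball: extrapolating the nose midline along the tray axis passes within about 1 mm of it. I'll press lightly and push towards the bar.

apply_moves:
  steps:
    - [-2,0,2,0]
    - [-5,0,2,0]
    - [-9,0,2,0]
    - [-13,0,2,0]
    - [-18,0,2,0]
    - [-23,0,2,0]
    - [-28,0,2,0]
    - [-33,0,2,0]
    - [-38,0,2,0]
    - [-43,0,2,0]
    - [-48,0,2,0]
    - [-53,0,2,0]
    - [-58,0,2,0]
    - [-63,0,2,0]
    - [-67,0,2,0]
    - [-70,0,2,0]
    - [-70,0,2,0]

```text
time_s: 25.25
eef_pos: [0.5228, -0.0235, 0.0476]
tcp_rot: [-0.318, -3.102, -0.009]
wrist_force: [-1.7, 0.6, 7.8]
opening: 0.131
```

```bash
python3 - <<'E'
from h import *
s=sense();print(s["time_s"],s["eef_pos"],s["tcp_rot"],s["wrist_force"],"nose",tray(scoop(s,84,-45.8))*1000)
c=shot("side","s24",(330,175,410,235),8)
E
```

```text
25.25 [ 0.52280983 -0.02353558  0.04763739] [-0.31776267 -3.10215758 -0.0088901 ] [-1.73878409  0.63348785  7.7623029 ] nose [ 34.14004789 -50.8565866   -2.16261394]
```

View pics/s24.png

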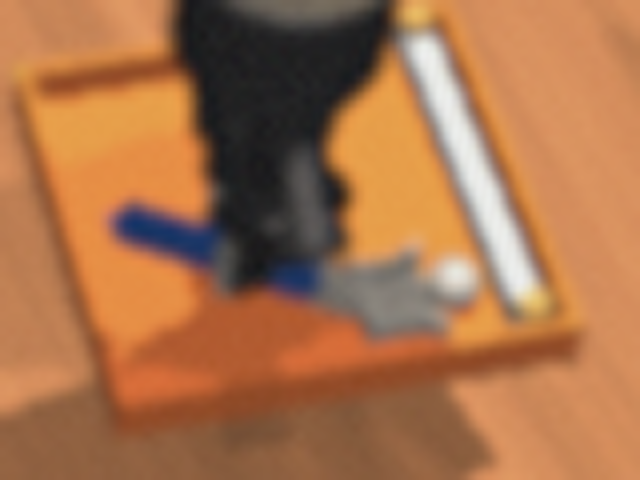

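The ball is in front of the pocket mouth, at the bar. Pushing on, with slightly less down-force.

apply_moves:
  steps:
    - [-3,0,-0.5,0]
    - [-6,0,-0.5,0]
    - [-9,0,-0.5,0]
    - [-12,0,-0.5,0]
    - [-15,0,-0.5,0]
    - [-18,0,-0.5,0]
    - [-21,0,-0.5,0]
    - [-21,0,-0.5,0]

```text
time_s: 26.1
eef_pos: [0.5442, -0.0279, 0.0479]
tcp_rot: [-0.318, -3.103, -0.009]
wrist_force: [-1.2, 0.1, 4.4]
opening: 0.125
```

```bash
python3 - <<'E'
from h import *
s=sense();print(s["time_s"],s["eef_pos"],s["tcp_rot"],s["wrist_force"],"nose",tray(scoop(s,84,-45.8))*1000)
c=shot("side","s25",(330,175,410,235),8)
E
```

```text
26.1 [ 0.544165   -0.02793046  0.0479047 ] [-0.31789239 -3.10314211 -0.00893307] [-1.18384796  0.13235759  4.35100108] nose [ 55.94272979 -50.88823733  -1.89530031]
```

View pics/s25.png

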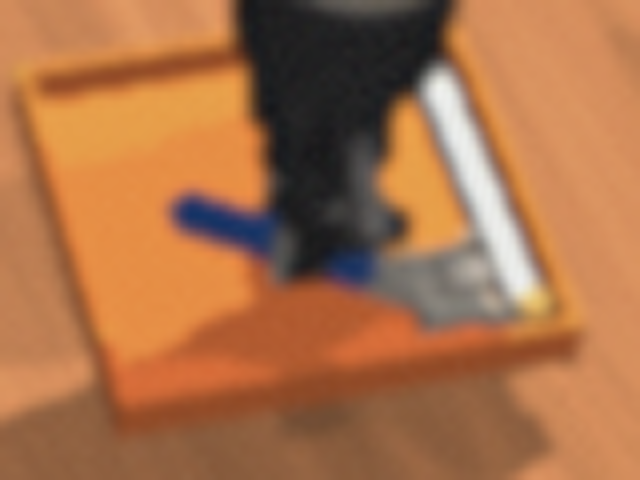

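apply_moves:
  steps:
    - [-2,0,0,0]
    - [-4,0,0,0]
    - [-5,0,0,0]
    - [-5,0,0,0]

```text
time_s: 26.55
eef_pos: [0.5461, -0.0282, 0.0479]
tcp_rot: [-0.317, -3.097, -0.01]
wrist_force: [-13.7, 3.5, 18.3]
opening: 0.126
```

apply_moves:
  steps:
    - [2,0,0,0]
    - [5,0,-1,0]
    - [5,0,-5,0]
    - [5,0,-12,0]
    - [5,0,-18,0]
    - [5,0,-18,0]

```text
time_s: 27.15
eef_pos: [0.5425, -0.0275, 0.067]
tcp_rot: [-0.317, -3.099, -0.011]
wrist_force: [-0.2, 0.3, -1.2]
opening: 0.129
```

```bash
python3 - <<'E'
from h import *
s=sense();print(s["time_s"],s["eef_pos"],s["tcp_rot"],s["wrist_force"],"nose",tray(scoop(s,84,-45.8))*1000)
c=shot("side","s26",(350,165,410,215),11)
E
```

```text
27.15 [ 0.54247308 -0.02746152  0.06702701] [-0.31740485 -3.09855409 -0.01053526] [-0.20162641  0.27475632 -1.19636312] nose [ 54.19118965 -50.7652931   17.22700938]
```

View pics/s26.png

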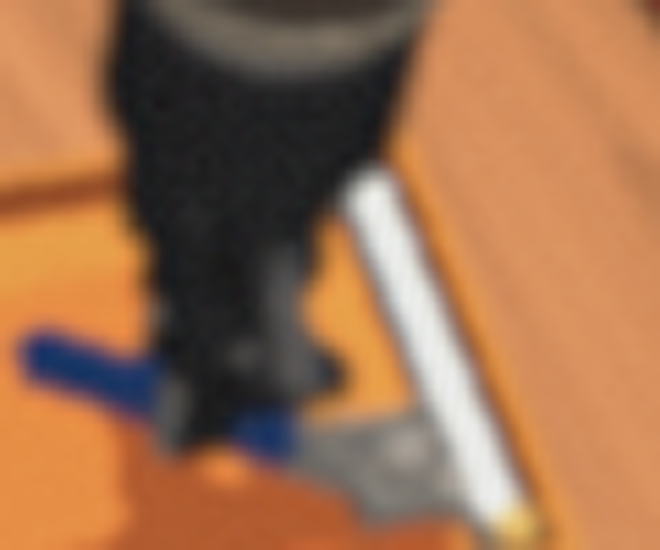

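The second ball is in the pocket at crop (403,448). I'll lift it and carry it to the race at yaw about +50°, so it is tipped away from the first ball.

apply_moves:
  steps:
    - [0,0,-6,0]
    - [0,0,-18,0]
    - [0,0,-35,0]
    - [0,0,-53,0]
    - [0,0,-70,0]
    - [0,-3,-80,-2]
    - [-2,-14,-83,-5]
    - [-5,-32,-83,-9]
    - [-9,-54,-83,-13.5]
    - [-13,-80,-83,-18]
    - [-17,-106,-83,-23]
    - [-21,-132,-83,-28]
    - [-25,-158,-83,-33]
    - [-29,-184,-83,-38]
    - [-33,-208,-83,-43]
    - [-37,-230,-83,-48]
    - [-40,-250,-83,-53]
    - [-42,-265,-83,-57]
    - [-44,-274,-83,-60]
    - [-44,-278,-83,-62]

```text
time_s: 29.2
eef_pos: [0.5309, -0.311, 0.1481]
tcp_rot: [1.327, -2.825, -0.029]
wrist_force: [-0.2, 0.5, -1.1]
opening: 0.127
```

```bash
python3 - <<'E'
from h import *
s=sense();print(s["time_s"],s["eef_pos"],s["tcp_rot"],s["wrist_force"],rn(s,83),np.degrees(np.arctan2(*fwd(s)[::-1])),s["joint_positions"].round(2))
c=shot("side","s27",(340,190,460,310),6)
x0,y0=340,190
c0=dict(np.load("pics/s20.npz"));p=pt(c0,330+577/6-.4,180+568/6-.4,.015);print("ball1",p,np.linalg.norm(p[:2]-RC)*1000,np.degrees(np.arctan2(*(p[:2]-RC)[::-1])))
E
```

```text
29.2 [ 0.53088694 -0.31096918  0.14812245] [ 1.32729856 -2.82474269 -0.02856304] [-0.15777598  0.4592812  -1.095947  ] [ 29.4  -2.7 102.3] 50.34380637299233 [ 0.52  0.49 -0.1   1.68  0.06  1.    2.85]
ball1 [ 0.59894404 -0.27720718  0.015     ] 37.10452768765938 -14.36757590789623
```

View pics/s27.png

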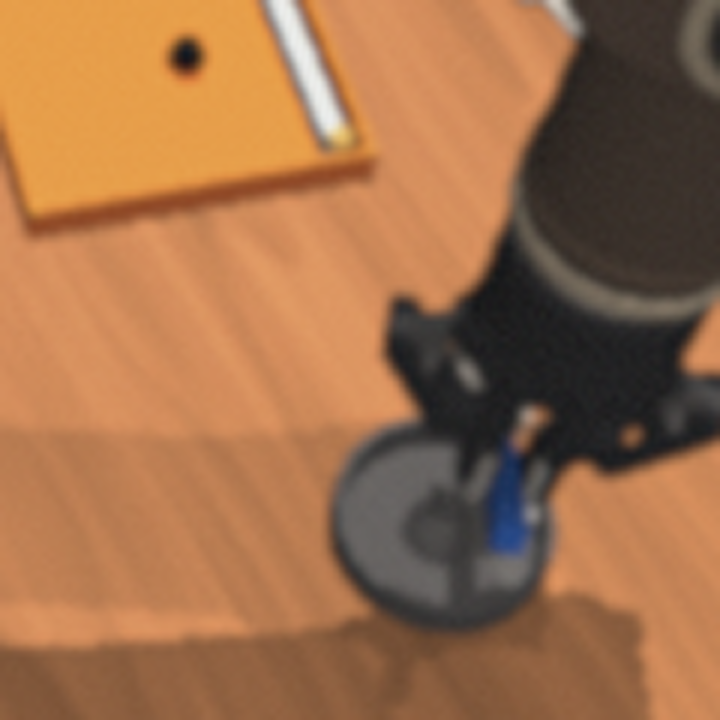

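Joint 7 has wound to 2.85, right at its limit, and the gripper hides the scoop at this yaw. I'll unwind the other way to yaw about -90°, which is also clear of ball 1 (azimuth about -20°).

apply_moves:
  steps:
    - [-1,0,-3,2]
    - [-3,1,-8,7]
    - [-6,2,-10,14]
    - [-10,4,-10,21]
    - [-15,6,-10,28]
    - [-20,8,-10,35.5]
    - [-26,10,-10,43]
    - [-32,12,-10,50.5]
    - [-38,15,-10,58]
    - [-44,17,-10,65.5]
    - [-50,19,-10,73]
    - [-56,22,-10,80.5]
    - [-62,24,-10,88]
    - [-68,26,-10,95.5]
    - [-74,29,-10,103]
    - [-80,31,-10,110.5]
    - [-85,33,-10,118]
    - [-90,35,-10,125.5]
    - [-93,37,-10,133]
    - [-94,37,-10,139]

```text
time_s: 31.25
eef_pos: [0.5629, -0.2141, 0.159]
tcp_rot: [-2.185, -2.224, 0.018]
wrist_force: [-0.2, 0.3, -1.2]
opening: 0.124
```

```bash
python3 - <<'E'
from h import *
s=sense();print(s["time_s"],s["eef_pos"],s["tcp_rot"],s["wrist_force"],rn(s,83),np.degrees(np.arctan2(*fwd(s)[::-1])),s["joint_positions"].round(2),R.from_rotvec(s["tcp_rot"]).as_matrix()[:,2].round(3))
c=shot("side","s28",(350,200,450,300),7)
E
```

```text
31.25 [ 0.562895   -0.21407871  0.15902762] [-2.1852717  -2.22408055  0.01820222] [-0.23004472  0.30592578 -1.24922866] [ 29.1   0.8 113.2] -88.99757004320998 [-0.04  0.48  0.45  1.73 -0.24  1.01  0.51] [-0.025  0.008 -1.   ]
```

View pics/s28.png

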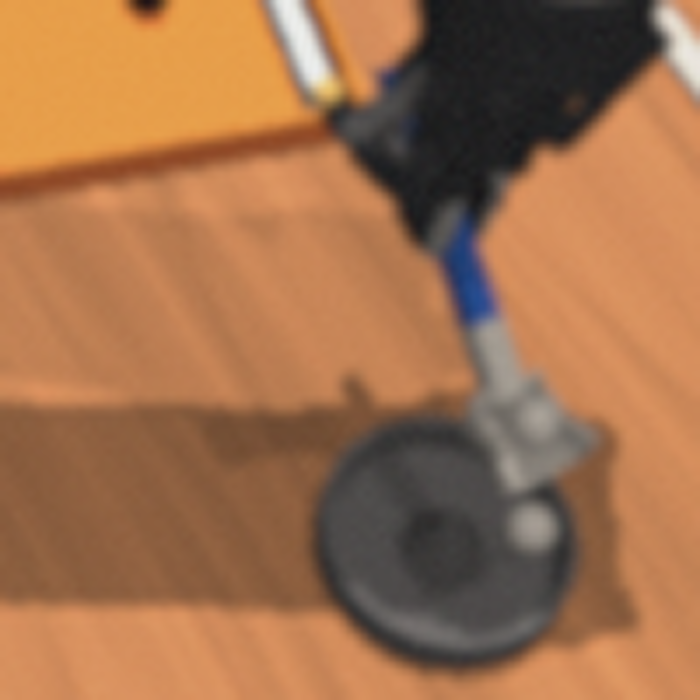

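Both balls are visible: one in the scoop at (540,420), ball 1 in the race at (533,527). I'll check the nose prediction before going down.

```bash
python3 - <<'E'
from h import *
s=sense();c=dict(np.load("pics/s28.npz"));x0,y0=350,200
im=cv2.resize(c["pixels"][y0:y0+100,x0:x0+100],None,fx=7,fy=7,interpolation=cv2.INTER_CUBIC)
for a,lat,b in[(83,-18,-32.5),(83,18,-32.5),(83,0,-44.5)]:
    u,v=px(c,scoop(s,a,b,lat));cv2.circle(im,(int((u-x0+.5)*7),int((v-y0+.5)*7)),4,(0,255,0),1)
for az in range(0,360,15):
    for r,z,col in((45,.026,(255,255,0)),(45,.005,(0,0,255)),(16,.005,(255,0,255))):
        u,v=px(c,[RC[0]+r/1000*np.cos(np.radians(az)),RC[1]+r/1000*np.sin(np.radians(az)),z]);cv2.circle(im,(int((u-x0+.5)*7),int((v-y0+.5)*7)),2,col,-1)
cv2.imwrite("pics/s28z.png",im)
E
```

```text
(no output)
```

View pics/s28z.png

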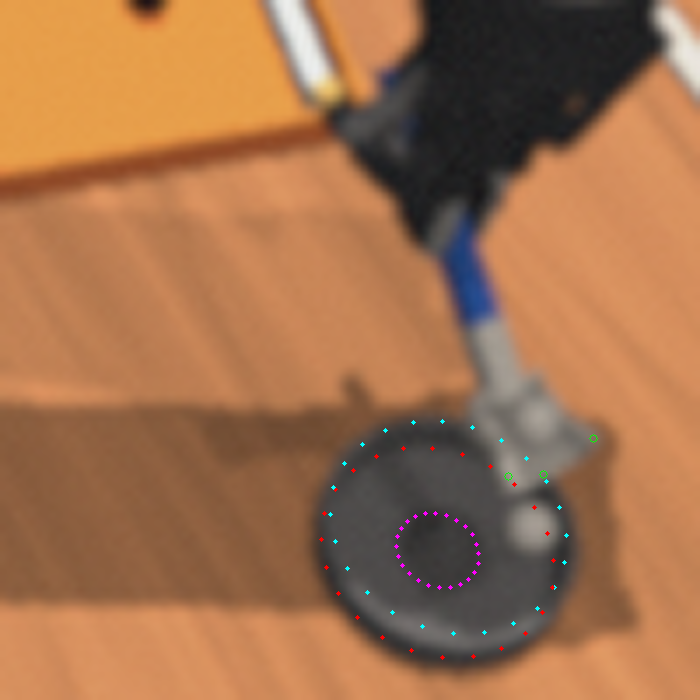

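The predicted nose corners match the picture. I'll descend into the race, nose below the rim.

apply_moves:
  steps:
    - [0,-1,6,0]
    - [0,-1,20,0]
    - [0,-1,38,0]
    - [0,-1,55,0]
    - [0,-1,68,0]
    - [-1,-1,78,0]
    - [-2,-1,85,0]
    - [-4,-1,90,0]
    - [-4,-1,91,0]
    - [-4,-1,91,0]

```text
time_s: 32.3
eef_pos: [0.56, -0.2185, 0.0683]
tcp_rot: [-2.193, -2.219, 0.019]
wrist_force: [0.4, -2.5, -0.8]
opening: 0.123
```

```bash
python3 - <<'E'
from h import *
s=sense();print(s["time_s"],s["eef_pos"],s["tcp_rot"],s["wrist_force"],rn(s,83))
c=shot("side","s29",(370,220,450,310),7)
E
```

```text
32.3 [ 0.55997809 -0.21848757  0.06828018] [-2.19261322 -2.21898733  0.01885859] [ 0.4234793  -2.49623031 -0.79395628] [33.5 -2.4 22.5]
```

View pics/s29.png

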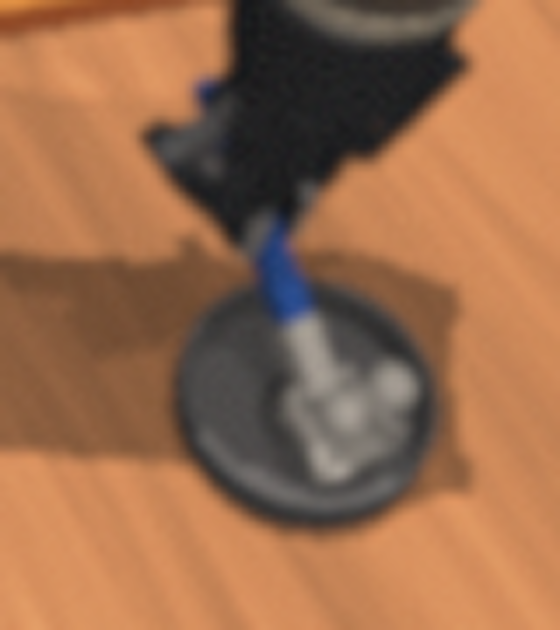

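apply_moves:
  steps:
    - [-2,1,-0.5,0]
    - [-4,1,-0.5,0]
    - [-6,1.5,0,0]
    - [-8,1.5,0,0]
    - [-8,1.5,0,0]

```text
time_s: 32.85
eef_pos: [0.5614, -0.2266, 0.0682]
tcp_rot: [-2.193, -2.218, 0.019]
wrist_force: [-0.3, 0.4, -1.0]
opening: 0.124
```

```bash
python3 - <<'E'
from h import *
s=sense();print(s["time_s"],s["eef_pos"],s["wrist_force"],rn(s,83))
c=shot("side","s30",(370,220,450,310),7)
E
```

```text
32.85 [ 0.56138234 -0.22660311  0.06818217] [-0.3386366   0.40583933 -1.002137  ] [41.6 -1.1 22.4]
```

View pics/s30.png

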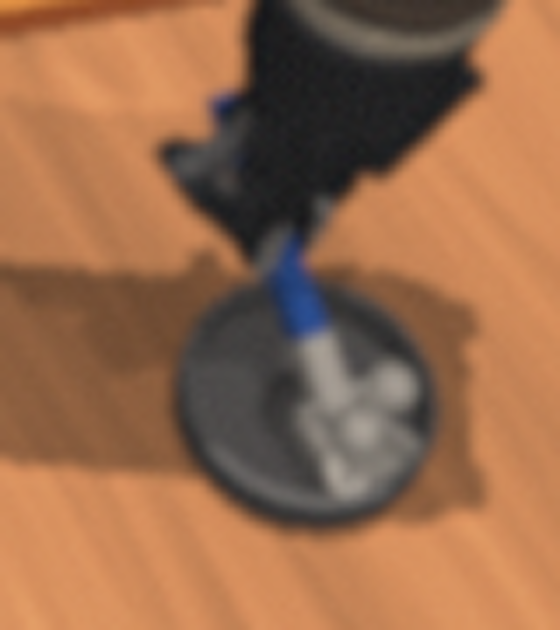

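apply_moves:
  steps:
    - [-1,0,0.5,0]
    - [-3,0,1,0]
    - [-5,0,1,0]
    - [-5,0,1,0]

```text
time_s: 33.3
eef_pos: [0.5614, -0.2319, 0.0672]
tcp_rot: [-2.193, -2.218, 0.019]
wrist_force: [-0.4, 0.6, -0.8]
opening: 0.125
```

```bash
python3 - <<'E'
from h import *
s=sense();print(s["time_s"],s["eef_pos"],s["wrist_force"],rn(s,83))
c=shot("side","s31",(370,220,450,310),7)
E
```

```text
33.3 [ 0.56136954 -0.23192678  0.06716277] [-0.44668506  0.61719576 -0.8219646 ] [46.9 -1.2 21.4]
```

View pics/s31.png

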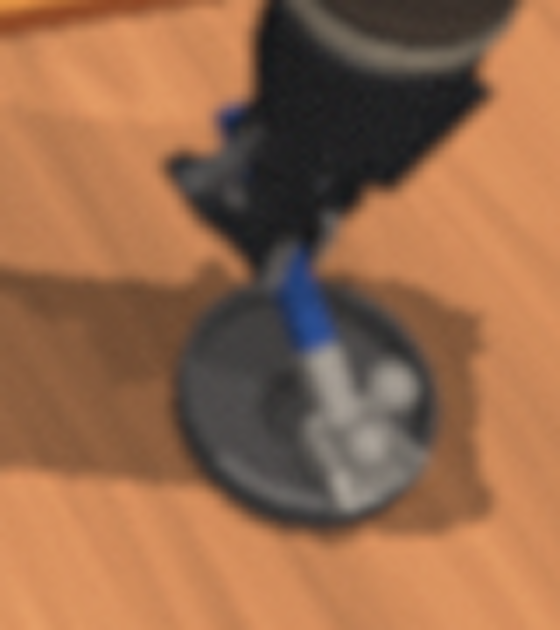

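```bash
python3 - <<'E'
from h import *
s=sense();c=dict(np.load("pics/s31.npz"));x0,y0=390,250
im=cv2.resize(c["pixels"][y0:y0+50,x0:x0+60],None,fx=12,fy=12,interpolation=cv2.INTER_CUBIC)
for a,lat,b in[(83,-18,-32.5),(83,18,-32.5),(83,0,-44.5)]:
    u,v=px(c,scoop(s,a,b,lat));cv2.circle(im,(int((u-x0+.5)*12),int((v-y0+.5)*12)),4,(0,255,0),1)
for az in range(0,360,6):
    for r,z,col in((45,.026,(255,255,0)),(50,.026,(0,255,255))):
        u,v=px(c,[RC[0]+r/1000*np.cos(np.radians(az)),RC[1]+r/1000*np.sin(np.radians(az)),z]);cv2.circle(im,(int((u-x0+.5)*12),int((v-y0+.5)*12)),2,col,-1)
cv2.imwrite("pics/s31z.png",im)
E
```

```text
(no output)
```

View pics/s31z.png

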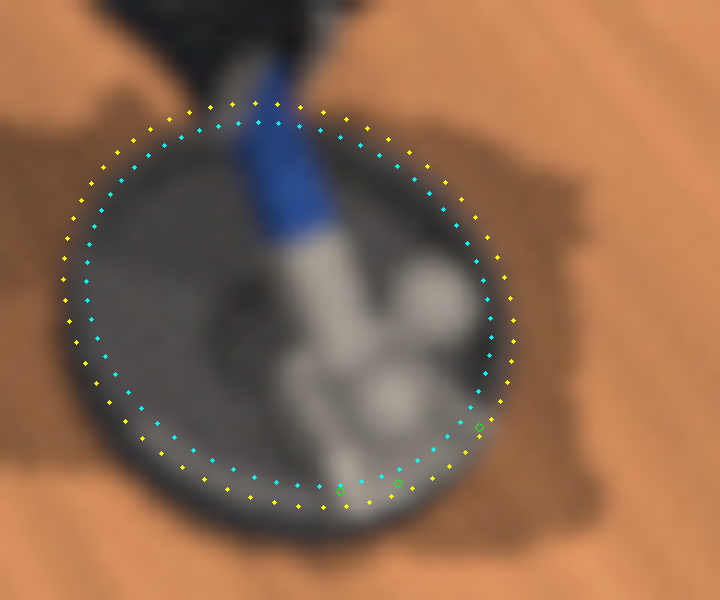

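```bash
python3 - <<'E'
from h import *
c=dict(np.load("pics/s31.npz"));P=cloud(c);s=sense();f=fwd(s);l=np.array([-f[1],f[0]])
for v in range(272,298,2):
    row=[]
    for u in range(412,434,2):
        d=P[v,u,:2]-RC;row.append("%4d,%4d,%3d"%(d@f*1000,d@l*1000,P[v,u,2]*1000))
    print(v," | ".join(row))
E
```

```text
272  -16,  11,  1 |    4,  -8, 54 |    4,   0, 48 |    7,   3, 51 |   -7,  31,  2 |   -5,  37,  0 |    3,  33, 18 |    6,  37, 20 |    6,  44, 16 |   10,  48, 19 |    5,  63,  0
274   -4,  -1, 22 |    6,  -7, 45 |    9,  -3, 47 |   12,   0, 49 |   -2,  28,  1 |    0,  32,  3 |    8,  30, 18 |   11,  33, 21 |   14,  37, 23 |   15,  44, 18 |   19,  47, 23
276    2,  -6, 25 |    8,  -6, 37 |   14,  -7, 49 |   15,   0, 45 |   17,   4, 44 |    5,  29,  2 |   12,  27, 16 |   16,  30, 20 |   18,  35, 19 |   18,  43, 13 |   23,  44, 22
278    5,  -7, 22 |    8,  -2, 22 |   16,  -5, 39 |   19,  -2, 43 |   21,   2, 41 |   22,   8, 38 |   15,  26, 11 |   19,  29, 15 |   22,  33, 17 |   21,  42,  8 |   30,  38, 27
280    8,  -8, 16 |   11,  -4, 18 |   21,  -9, 40 |   22,  -2, 36 |   26,   0, 41 |   29,   2, 44 |   28,  11, 35 |   21,  30,  6 |   22,  36,  4 |   26,  39,  8 |   34,  36, 25
282   11,  -9, 11 |   22, -16, 37 |   23,  -9, 33 |   22,   0, 23 |   31,  -4, 42 |   35,  -1, 46 |   37,   2, 48 |   36,  12, 36 |   28,  32,  5 |   32,  35, 10 |   38,  33, 24
284   13,  -8,  1 |   25, -16, 3
[... 515 characters left out ...]
8,  3 |   31, -14,  4 |   34,  -9,  5 |   44, -17, 32 |   45,  -9, 26 |   47,  -5, 26 |   50,  -1, 29 |   51,   4, 26 |   48,  18,  7 |   48,  26,  0 |   50,  32, -1
292   40, -31, 25 |   42, -25, 23 |   44, -20, 22 |   50, -21, 35 |   50, -13, 28 |   50,  -4, 19 |   52,   0, 19 |   51,   9,  9 |   50,  19, -1 |   52,  24, -1 |   56,  26,  3
294   40, -28, 10 |  354,-462,1018 |   47, -20, 16 |   49, -16, 16 |   50,  -9, 11 |   51,  -3,  8 |   51,   5,  0 |   53,  10,  0 |   55,  15, -1 |   58,  19,  0 |   58,  27, -4
296   42, -26, -1 |   45, -22,  1 |   46, -16, -2 |   48, -10, -2 |   52,  -8,  3 |   53,  -2,  0 |   56,   2,  0 |   58,   7,  0 |   60,  12, -1 |   62,  17, -2 |   64,  22, -2
```

Depth shows the nose edge at about 50 mm and z≈26 mm, so it rides on the rim, slightly nose-up. I'll retreat to 38.5 mm, lower close to the wall and push again.

apply_moves:
  steps:
    - [0,0,-3,0]
    - [2,0,-4,0]
    - [6,0,-4,0]
    - [10,0,-4,0]
    - [11,0,-2,0]
    - [11,0,0,0]
    - [11,0,2,0]
    - [11,0,3.5,0]
    - [11,0,3.5,0]

```text
time_s: 34.25
eef_pos: [0.5615, -0.2215, 0.064]
tcp_rot: [-2.195, -2.218, 0.019]
wrist_force: [0.3, -1.4, 2.2]
opening: 0.131
```

```bash
cat >> h.py <<'E'
def nose3d(c,s,C=None):
    P=cloud(c);C=RC if C is None else C;f=fwd(s);l=np.array([-f[1],f[0]]);d=P[...,:2]-C
    return np.stack([d@f*1000,d@l*1000,P[...,2]*1000],-1)
E
python3 - <<'E'
from h import *
s=sense();print(s["time_s"],s["eef_pos"],s["wrist_force"],rn(s,85.6))
c=shot("side","s32",(390,250,450,300),12);N=nose3d(c,s)
for v in range(276,294,2): print(v," | ".join("%4d,%4d,%3d"%tuple(N[v,u]) for u in range(412,434,2)))
E
```

```text
34.25 [ 0.56145992 -0.22154907  0.06396595] [ 0.30756804 -1.43302123  2.1616934 ] [39.1 -1.  18.2]
276    0,  -4, 22 |    8,  -6, 37 |   12,  -4, 42 |   13,   2, 38 |   13,  10, 32 |   15,  14, 33 |   12,  27, 17 |   17,  28, 24 |   19,  34, 22 |   18,  43, 14 |   23,  45, 21
278   10, -14, 36 |   12,  -8, 34 |   15,  -4, 37 |   18,  -1, 40 |   22,   1, 43 |   24,   5, 45 |   17,  24, 16 |   19,  28, 17 |   22,  33, 16 |   22,  41, 12 |   29,  40, 24
280   14, -16, 33 |   13,  -7, 24 |   20,  -8, 36 |   25,  -7, 45 |   28,  -3, 46 |   29,   2, 45 |   28,  11, 35 |   19,  33,  0 |   24,  35,  7 |   27,  38, 10 |   35,  34, 28
282   16, -14, 23 |   21, -14, 33 |   19,  -3, 19 |   28,  -7, 39 |   31,  -4, 43 |   32,   1, 39 |   31,  11, 28 |   34,  15, 30 |   38,  17, 36 |   33,  32, 15 |   39,  32, 26
284   14,  -8,  3 |   24, -15, 28 |   29, -13, 34 |   29,  -5, 28 |   33,  -3, 33 |   32,   6, 23 |   33,  11, 21 |   36,  16, 23 |   41,  17, 30 |   42,  23, 27 |   35,  42, -1
286   19, -12,  3 |   21,  -6,  2 |   34, -17, 36 |   32,  -6, 22 |   34,  -1, 22 |   37,   2, 23 |   38,   9, 20 |   41,  12, 24 |   37,  26,  4 |   47,  20, 27 |   40,  38,  0
288   24, -16,  4 |   26, -10,  2 |   39, -20, 35 |   37, -10, 24 |   40,  -6, 25 |   34,  10,  1 |   37,  14,  1 |   39,  19,  1 |   47,  15, 21 |   43,  30, -1 |   44,  36, -3
290   29, -19,  4 |   31, -14,  4 |   40, -19, 26 |   35,  -3,  1 |   38,   0,  4 |   46,  -3, 23 |   48,   1, 23 |   52,   4, 27 |   48,  18,  7 |   48,  26,  1 |   49,  33, -3
292   38, -28, 18 |   41, -24, 20 |   45, -22, 26 |   46, -16, 23 |   50, -13, 27 |   50,  -5, 20 |   50,   2, 13 |   52,   8, 12 |   50,  18,  0 |   52,  24, -1 |   55,  29, -1
```

View pics/s32.png

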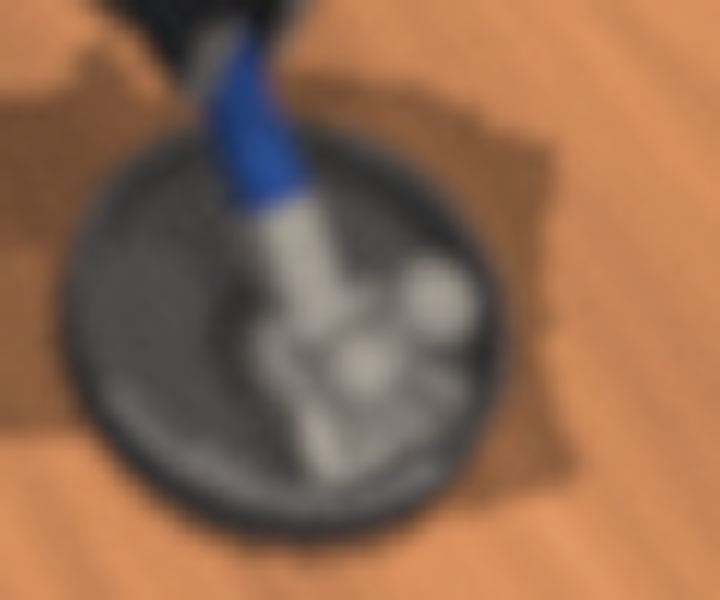

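The nose is now inside the wall at about 39 mm, z≈24 mm. I'll push and tip.

apply_moves:
  steps:
    - [-2,0,0,0]
    - [-4,0,-1,0]
    - [-6,0,-3,0]
    - [-8,0,-5,0]
    - [-10,0,-7,0]
    - [-12,0,-9,0]
    - [-12,0,-9,0]

```text
time_s: 35.0
eef_pos: [0.5624, -0.231, 0.0729]
tcp_rot: [-2.191, -2.219, 0.015]
wrist_force: [0.9, 6.1, 1.6]
opening: 0.127
```

```bash
python3 - <<'E'
from h import *
s=sense();print(s["time_s"],s["eef_pos"],s["wrist_force"],rn(s,85.6))
c=shot("side","s33",(390,250,450,300),12);N=nose3d(c,s)
for v in range(276,294,2): print(v," | ".join("%4d,%4d,%3d"%tuple(N[v,u]) for u in range(412,434,2)))
E
```

```text
35.0 [ 0.56240331 -0.23104193  0.07286898] [0.88880185 6.08684642 1.61984239] [48.6 -0.1 27.1]
276    0,  -4, 21 |    7,  -5, 35 |   12,  -4, 43 |   13,   1, 39 |   16,   6, 41 |   16,  13, 36 |   12,  27, 17 |   17,  29, 23 |   18,  35, 20 |   18,  44, 12 |   23,  43, 23
278    5,  -7, 22 |   13,  -9, 37 |   16,  -5, 39 |   18,   0, 38 |   22,   1, 44 |   24,   6, 43 |   24,  14, 36 |   19,  29, 15 |   21,  34, 16 |   22,  41, 12 |   29,  39, 25
280   13, -14, 29 |   17, -11, 34 |   15,  -1, 23 |   23,  -4, 38 |   28,  -3, 46 |   30,   1, 46 |   30,   9, 40 |   21,  30,  6 |   23,  35,  7 |   27,  38, 10 |   34,  36, 25
282   13, -11, 15 |   22, -14, 34 |   21,  -6, 26 |   29,  -8, 42 |   31,  -3, 41 |   34,   0, 44 |   35,   5, 41 |   35,  13, 35 |   37,  19, 32 |   32,  34, 11 |   39,  32, 25
284   14,  -8,  3 |   23, -13, 24 |   29, -14, 35 |   27,  -2, 21 |   34,  -5, 37 |   36,   0, 38 |   34,  11, 23 |   36,  15, 24 |   42,  14, 35 |   41,  24, 25 |   35,  42, -1
286   19, -12,  2 |   22,  -8,  5 |   33, -15, 32 |   32,  -7, 24 |   35,  -2, 24 |   37,   2, 23 |   39,   7, 24 |   41,  12, 22 |   38,  26,  5 |   45,  22, 23 |   40,  39, -1
288   24, -16,  5 |   25,  -9,  0 |   35, -15, 25 |   36,  -8, 20 |   39,  -5, 23 |   40,   1, 19 |   37,  13,  3 |   40,  18,  3 |   48,  14, 22 |   42,  32, -4 |   45,  34,  0
290   27, -16,  0 |   31, -13,  2 |   40, -18, 24 |   42, -13, 24 |   38,   0,  4 |   46,  -2, 21 |   50,   0, 27 |   51,   4, 26 |   50,  15, 14 |   47,  27, -1 |   49,  33, -3
292   40, -31, 25 |   42, -26, 24 |   45, -22, 26 |   47, -17, 26 |   49, -11, 23 |   51,  -6, 22 |   51,   0, 18 |   50,  10,  7 |   51,  17,  1 |   53,  23,  0 |   55,  28,  0
```

View pics/s33.png

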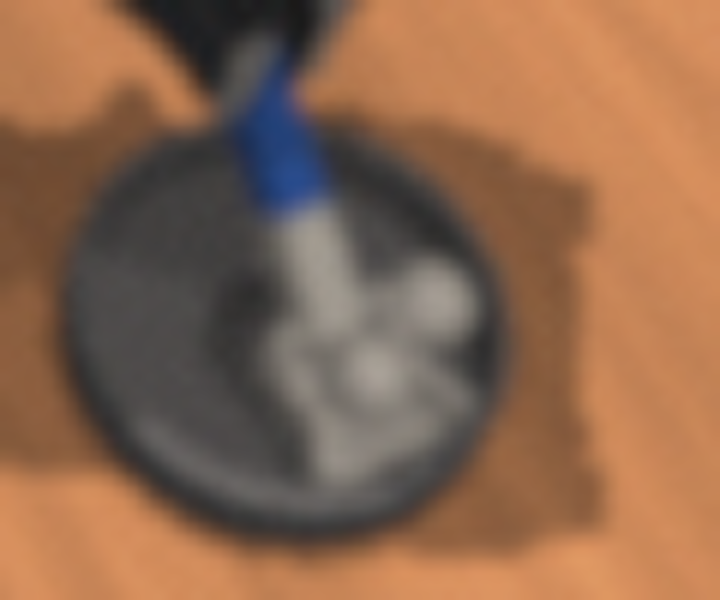

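Wall contact is holding (6 N), the scoop is pivoting and the ball is still in the pocket. Continuing, letting the nose sink.

apply_moves:
  steps:
    - [-2,0,-1,0]
    - [-4,0,-2,0]
    - [-6,0,-3,0]
    - [-8.5,0,-4,0]
    - [-11,0,-5,0]
    - [-14,0,-6,0]
    - [-14,0,-6,0]

```text
time_s: 35.75
eef_pos: [0.5632, -0.243, 0.0788]
tcp_rot: [-2.188, -2.219, 0.012]
wrist_force: [1.2, 6.8, 2.8]
opening: 0.124
```

```bash
python3 - <<'E'
from h import *
s=sense();print(s["time_s"],s["eef_pos"],s["tcp_rot"],s["wrist_force"],rn(s,85.6))
c=shot("side","s34",(390,250,450,300),12);N=nose3d(c,s)
for v in range(276,294,2): print(v," | ".join("%4d,%4d,%3d"%tuple(N[v,u]) for u in range(414,430,2)))
E
```

```text
35.75 [ 0.56324123 -0.24302502  0.07880531] [-2.18825255 -2.21857438  0.01205001] [1.23730135 6.78238294 2.77061062] [60.6  0.6 33. ]
276    6,  -3, 31 |   13,  -5, 44 |   14,   1, 41 |   17,   5, 43 |   15,  15, 32 |   12,  27, 17 |   16,  29, 22 |   17,  36, 18
278   13, -10, 38 |   16,  -6, 41 |   17,   0, 37 |   19,   4, 36 |   19,  13, 28 |   23,  16, 33 |   19,  29, 16 |   21,  34, 16
280   17, -11, 34 |   14,   0, 20 |   18,   2, 23 |   20,   7, 23 |   21,  14, 19 |   26,  15, 28 |   20,  31,  4 |   22,  37,  3
282   21, -13, 32 |   19,  -3, 20 |   21,   0, 20 |   25,   4, 23 |   32,   2, 38 |   35,   6, 40 |   37,  10, 40 |   27,  33,  3
284   23, -13, 24 |   28, -12, 32 |   26,  -1, 19 |   31,   0, 27 |   37,  -1, 39 |   40,   1, 43 |   42,   6, 41 |   40,  18, 27
286   21,  -6,  2 |   32, -14, 30 |   31,  -5, 21 |   36,  -4, 28 |   40,  -2, 35 |   44,   0, 38 |   45,   6, 35 |   38,  25,  6
288   27, -12,  7 |   35, -14, 23 |   36,  -8, 19 |   38,  -4, 21 |   43,  -2, 28 |   47,  -1, 35 |   48,   5, 31 |   49,  12, 27
290   32, -16,  8 |   40, -19, 25 |   40, -11, 18 |   38,   0,  5 |   46,  -4, 24 |   49,   0, 24 |   52,   4, 26 |   48,  18,  7
292   42, -25, 22 |   44, -21, 23 |   47, -17, 25 |   49, -12, 25 |   50,  -5, 20 |   52,   0, 18 |   50,  11,  4 |   51,  18,  0
```

View pics/s34.png

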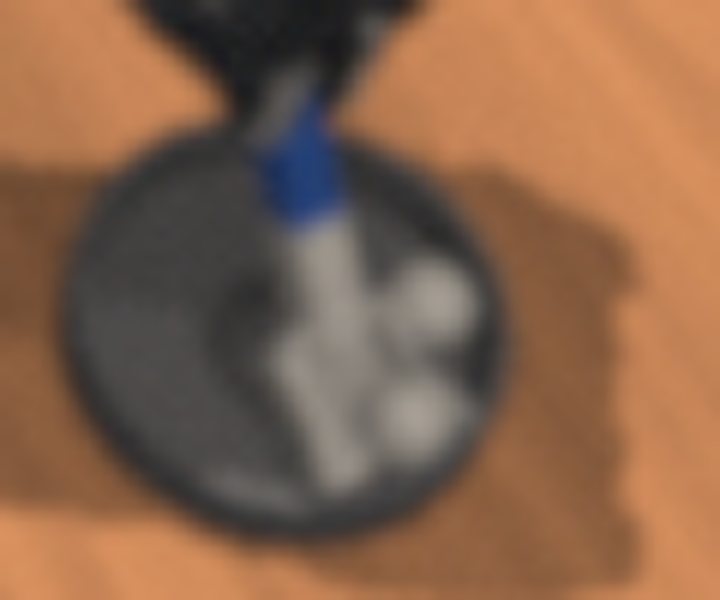

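The ball leans on the rim edge (centre about 38 mm out, z≈33 mm). I'll sink the nose now, moving forward without rising.

apply_moves:
  steps:
    - [-1,0,2,0]
    - [-3,0,2.5,0]
    - [-5,0,2.5,0]
    - [-7,0,2,0]
    - [-9,0,1,0]
    - [-11,0,0.5,0]
    - [-11,0,0.5,0]

```text
time_s: 36.5
eef_pos: [0.5639, -0.2514, 0.0786]
tcp_rot: [-2.184, -2.219, 0.008]
wrist_force: [-0.5, 8.3, 7.3]
opening: 0.124
```

```bash
python3 - <<'E'
from h import *
s=sense();print(s["time_s"],s["eef_pos"],s["tcp_rot"],s["wrist_force"],rn(s,85.6))
c=shot("side","s35",(390,250,450,300),12);N=nose3d(c,s)
for v in range(278,294,2): print(v," | ".join("%4d,%4d,%3d"%tuple(N[v,u]) for u in range(414,430,2)))
E
```

```text
36.5 [ 0.56394445 -0.25136269  0.07863778] [-2.18447921 -2.21873988  0.00784739] [-0.53351199  8.29601018  7.25404683] [69.   1.2 32.8]
278    9,  -4, 25 |   14,  -4, 35 |   17,   0, 36 |   20,   4, 37 |   20,  12, 31 |   17,  24, 15 |   19,  30, 14 |   22,  33, 17
280   16, -11, 33 |   14,   0, 19 |   16,   4, 19 |   17,  11, 16 |   22,  13, 22 |   25,  16, 25 |   21,  31,  5 |   24,  34,  7
282   20, -12, 29 |   19,  -3, 20 |   20,   2, 16 |   23,   6, 18 |   31,   3, 35 |   33,   8, 35 |   25,  28,  4 |   27,  34,  1
284   24, -15, 27 |   27, -11, 29 |   25,   0, 17 |   32,  -2, 30 |   35,   0, 34 |   38,   4, 37 |   39,  11, 31 |   38,  20, 22
286   26, -13, 17 |   32, -14, 29 |   30,  -3, 16 |   36,  -4, 28 |   40,  -2, 33 |   40,   5, 28 |   44,   7, 33 |   39,  24,  8
288   26, -10,  3 |   36, -16, 26 |   34,  -5, 14 |   36,   0, 12 |   43,  -2, 28 |   46,   0, 30 |   40,  17,  5 |   49,  12, 27
290   31, -14,  3 |   39, -17, 21 |   38,  -7, 10 |   38,   0,  4 |   46,  -4, 24 |   48,   1, 21 |   51,   5, 24 |   49,  15, 12
292   42, -26, 24 |   45, -21, 25 |   46, -15, 21 |   49, -12, 25 |   50,  -5, 21 |   52,   0, 19 |   51,   8, 10 |   51,  18,  0
```

View pics/s35.png

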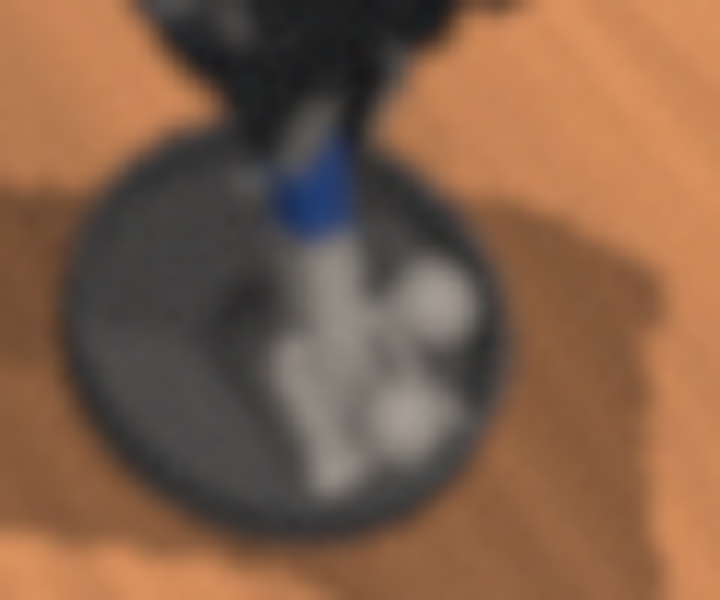

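The ball centre is now about 35 mm out at z≈27 mm, inside the rim. I'll tilt to about 35° with the nose slightly higher, then back off.

apply_moves:
  steps:
    - [-2.5,0,-1,0]
    - [-5,0,-3,0]
    - [-8,0,-5,0]
    - [-11,0,-7.5,0]
    - [-14,0,-10,0]
    - [-17,0,-12.5,0]
    - [-20,0,-15,0]
    - [-20,0,-15,0]

```text
time_s: 37.35
eef_pos: [0.5647, -0.2724, 0.0939]
tcp_rot: [-2.186, -2.218, 0.008]
wrist_force: [-0.8, 3.9, 3.0]
opening: 0.12
```

apply_moves:
  steps:
    - [2,0,0,0]
    - [4,0,-1,0]
    - [6,0,-1.5,0]
    - [8,0,-2,0]
    - [10,0,-2,0]
    - [12,0,-2,0]
    - [14,0,-2.5,0]
    - [14,0,-2.5,0]

```text
time_s: 38.15
eef_pos: [0.5647, -0.2581, 0.0967]
tcp_rot: [-2.186, -2.219, 0.008]
wrist_force: [0.5, 0.7, -0.8]
opening: 0.118
```

```bash
python3 - <<'E'
from h import *
s=sense();print(s["time_s"],s["eef_pos"],s["tcp_rot"],s["wrist_force"],rn(s,85.6))
c=shot("side","s36",(390,250,450,300),12);N=nose3d(c,s)
for v in range(278,294,2): print(v," | ".join("%4d,%4d,%3d"%tuple(N[v,u]) for u in range(414,430,2)))
E
```

```text
38.15 [ 0.56465766 -0.25810771  0.09666837] [-2.18552933 -2.21895757  0.00756231] [ 0.45013321  0.66030015 -0.75385577] [75.7  1.8 50.9]
278   15, -12, 43 |   13,  -1, 30 |   14,   4, 27 |   17,   8, 28 |   19,  13, 28 |   24,  14, 37 |   19,  30, 14 |   22,  33, 18
280   18, -13, 38 |   17,  -4, 29 |   18,   2, 25 |   20,   6, 25 |   21,  13, 21 |   24,  18, 22 |   30,  17, 34 |   22,  38,  1
282   21, -14, 32 |   19,  -4, 21 |   23,   0, 24 |   25,   4, 24 |   27,   9, 24 |   23,  22,  5 |  352,-463,1018 |   28,  32,  5
284   25, -15, 29 |   26,  -9, 25 |   21,   5,  3 |   29,   1, 22 |   31,   7, 21 |   33,  11, 21 |   31,  24,  5 |   32,  30,  3
286   20,  -6,  0 |   24,  -3,  4 |   26,   2,  3 |   33,   0, 19 |   36,   4, 20 |   39,   6, 25 |   35,  21,  3 |   37,  26,  4
288   27, -12,  6 |   30,  -8,  8 |   30,   0,  0 |   39,  -4, 22 |   40,   1, 19 |   43,   5, 20 |   41,  17,  6 |   49,  12, 25
290   30, -13,  2 |   34, -10,  5 |   36,  -4,  4 |   38,   0,  5 |   47,  -4, 25 |   47,   3, 19 |   52,   3, 27 |   48,  17,  8
292   41, -24, 20 |   44, -20, 21 |   47, -17, 26 |   48, -11, 22 |   51,  -7, 25 |   52,   0, 19 |   51,   9,  9 |   49,  20, -3
```

View pics/s36.png

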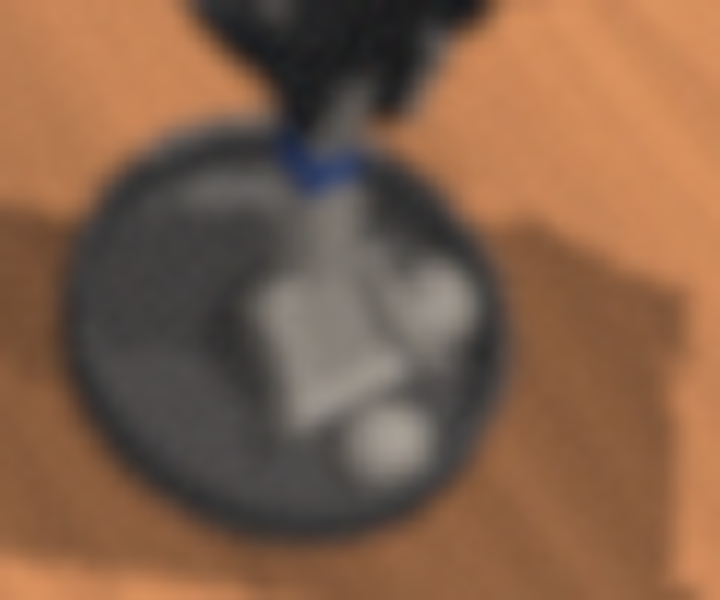

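Ball 2 has rolled off to the channel floor: depth shows its top at about z 25 mm. Both are in the race. I'll rise, turn and carry the scoop away to be flattened on the bench.

apply_moves:
  steps:
    - [0,0,-10,0]
    - [0,0,-30,0]
    - [0,0,-55,0]
    - [4,-3,-65,-3]
    - [12,-9,-65,-10]
    - [20,-16,-65,-18]
    - [28,-23,-65,-26]
    - [36,-30,-65,-34]
    - [44,-37,-65,-42]
    - [52,-44,-65,-50]
    - [60,-50,-65,-58]
    - [68,-56,-65,-66]
    - [76,-62,-65,-74]
    - [82,-67,-65,-82]
    - [86,-71,-65,-90]
    - [89,-73,-65,-97]
    - [89,-73,-65,-104]
    - [89,-73,-50,-104.5]
    - [89,-73,-35,-104.5]
    - [89,-73,-35,-104.5]

```text
time_s: 40.2
eef_pos: [0.49, -0.1712, 0.1339]
tcp_rot: [0.416, -3.091, -0.029]
wrist_force: [-0.1, -0.1, -1.2]
opening: 0.122
```

```bash
python3 - <<'E'
from h import *
s=sense();print(s["time_s"],s["eef_pos"],s["tcp_rot"],s["wrist_force"],np.degrees(np.arctan2(*fwd(s)[::-1])),R.from_rotvec(s["tcp_rot"]).as_matrix()[:,2].round(3),s["joint_positions"].round(2))
c=shot("side","s37",(330,180,450,300),6)
for u,v in[(0,0)]: pass
E
```

```text
40.2 [ 0.49004547 -0.17115582  0.13385718] [ 0.41596058 -3.0908831  -0.02922848] [-0.10854423 -0.05654669 -1.21485553] 15.341628333702559 [-0.025  0.016 -1.   ] [ 0.23  0.36  0.03  1.94 -0.02  0.88  2.11]
```

View pics/s37.png

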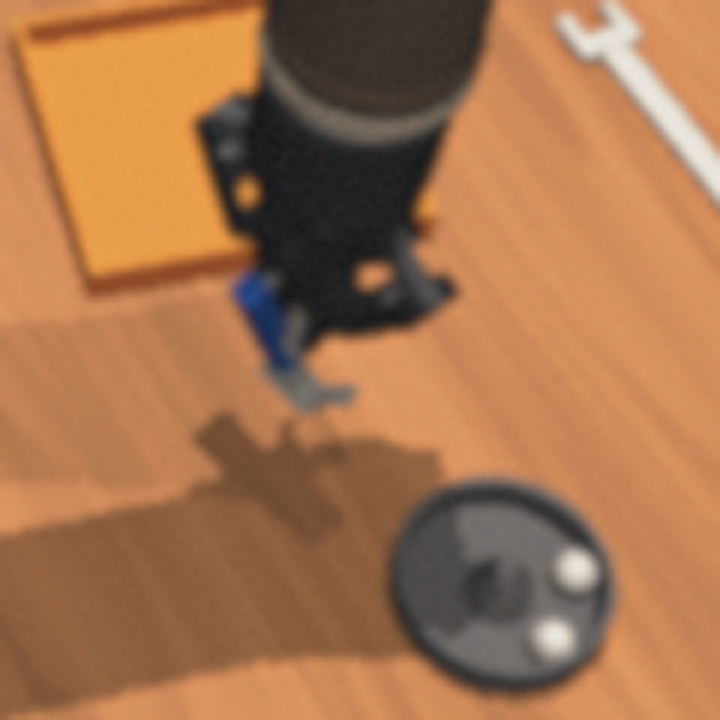

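Both bright balls lie in the race at (577,568) and (553,637). I'll press the scoop flat again.

apply_moves:
  steps:
    - [0,0,20,0]
    - [0,0,42,0]
    - [0,0,56,0]
    - [7,0,60,0]
    - [14,0,63,0]
    - [21,0,67,0]
    - [28,0,72,0]
    - [35,0,77,0]
    - [41,0,83,0]
    - [47,0,89,0]
    - [49,0,91,0]
    - [49,0,91,0]

```text
time_s: 41.45
eef_pos: [0.4406, -0.1836, 0.0448]
tcp_rot: [0.415, -3.092, -0.028]
wrist_force: [-3.4, -1.2, 8.6]
opening: 0.115
```

```bash
python3 - <<'E'
from h import *
s=sense();print(s["time_s"],s["eef_pos"],s["tcp_rot"],s["wrist_force"])
c=shot("side","s38",(310,200,410,290),7)
E
```

```text
41.45 [ 0.44056763 -0.18356146  0.04479559] [ 0.41467634 -3.09173493 -0.02799257] [-3.36496166 -1.18380747  8.61940171]
```

View pics/s38.png

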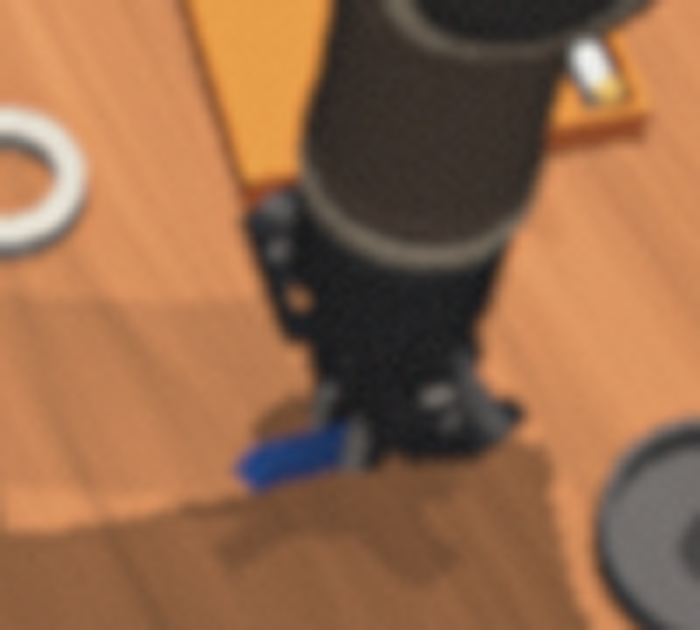

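apply_moves:
  steps:
    - [1,0,1.5,0]
    - [2,0,3,0]
    - [2,0,4,0]
    - [2,0,4,0]

```text
time_s: 41.9
eef_pos: [0.4373, -0.1847, 0.0412]
tcp_rot: [0.413, -3.09, -0.028]
wrist_force: [-5.3, -1.7, 12.3]
opening: 0.122
```

apply_moves:
  steps:
    - [0,0,-20,0]
    - [0,0,-60,0]
    - [0,0,-100,0]
    - [-8,20,-112,0]
    - [-24,60,-112,0]
    - [-41,105,-112,0]
    - [-59,150,-112,0]
    - [-76,195,-112,0]
    - [-94,240,-112,0]
    - [-112,285,-112,0]
    - [-129,330,-112,0]
    - [-145,370,-112,0]
    - [-156,400,-112,0]
    - [-162,413,-112,0]
    - [-162,413,-112,0]
    - [-162,413,-112,0]

```text
time_s: 43.5
eef_pos: [0.4878, 0.253, 0.1576]
tcp_rot: [0.412, -3.089, -0.026]
wrist_force: [0.2, -0.7, -0.9]
opening: 0.117
```

```bash
python3 - <<'E'
from h import *
s=sense();print(s["time_s"],s["eef_pos"],s["tcp_rot"],s["wrist_force"],np.degrees(np.arctan2(*fwd(s)[::-1])))
c=shot("side","s39");x0,y0=285,95
im=cv2.resize(c["pixels"][y0:y0+70,x0:x0+80],None,fx=9,fy=9,interpolation=cv2.INTER_CUBIC)
for a,lat,b in[(83,-18,-32.5),(83,18,-32.5),(83,0,-44.5),(-42,0,45.5)]:
    u,v=px(c,scoop(s,a,b,lat));print(u,v);cv2.circle(im,(int((u-x0+.5)*9),int((v-y0+.5)*9)),4,(0,255,0),1)
cv2.imwrite("pics/s39z.png",im);shot("wrist","w39")
E
```

```text
43.5 [0.48784123 0.25296581 0.15762624] [ 0.41163653 -3.08872047 -0.02558055] [ 0.22871328 -0.66536374 -0.94768812] 15.195234989918704
333.2696328047084 124.1388899251435
326.023464021318 118.29814629693138
329.4969894985655 124.0067363077956
298.50740725338176 118.87132406868434
```

View pics/s39z.png

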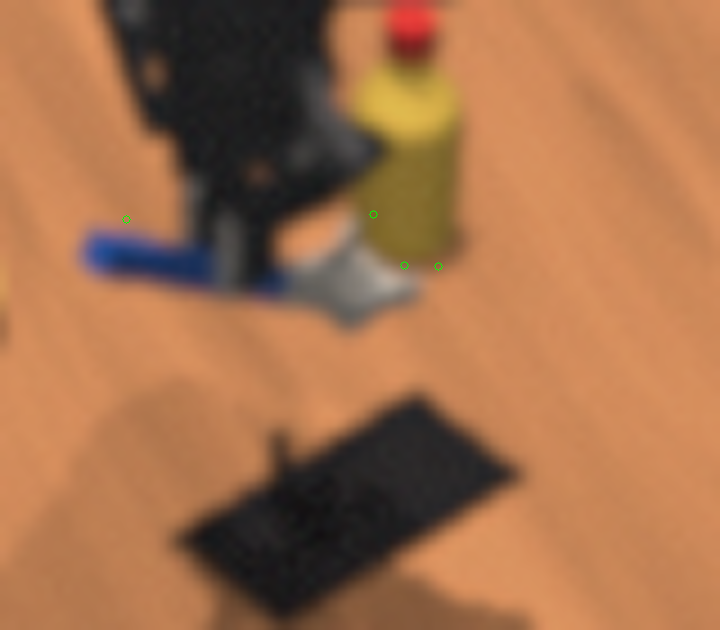

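View pics/w39.png

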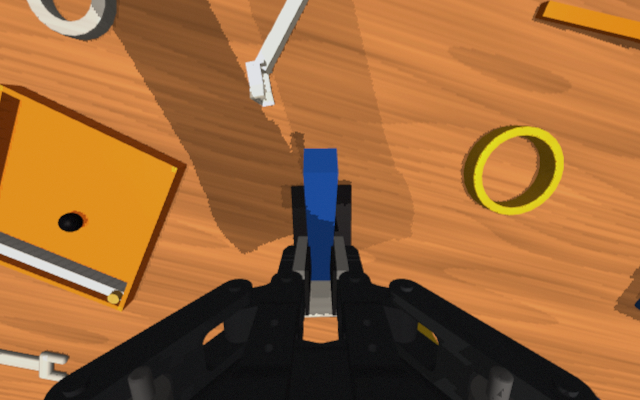

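The scoop has slid back in the grip, with more handle behind the fingers. I'll measure its pitch and offset from the handle in depth.

```bash
cat > pose.py <<'E'
from h import *
def pose(c,s,v0=120):
    """pitch and handle-end in tool-forward frame from blue handle pixels of the wrist camera"""
    hsv=cv2.cvtColor(c["pixels"],cv2.COLOR_BGR2HSV);m=cv2.inRange(hsv,(105,140,40),(125,255,255))
    m[:, :285]=0;m[:,355:]=0;m[300:]=0
    n,l,st,_=cv2.connectedComponentsWithStats(m);k=1+np.argmax(st[1:,4]);m=l==k
    P=cloud(c);f=fwd(s);L=np.array([-f[1],f[0]]);d=P-s["eef_pos"];A=np.stack([d[...,:2]@f,d[...,:2]@L,d[...,2]],-1)*1000
    rows=[]
    for v in range(m.shape[0]):
        us=np.where(m[v])[0]
        if len(us)>8:
            us=us[3:-3];rows.append((v,len(us),*np.median(A[v,us],0)))
    return np.array(rows)
if __name__=="__main__":
    for n in("w1","w3","w39"):
        c=dict(np.load(f"pics/{n}.npz"))
        s={"w3":dict(eef_pos=np.array([.4913,.2583,.0498]),tcp_rot=np.array([.4271,-3.1108,.0008])),"w39":sense(),"w1":dict(eef_pos=np.array([.42427,.25984,.21096]),tcp_rot=np.array([.39466,-3.11607,.0012]))}[n]
        r=pose(c,s);print(n);print(r[::max(1,len(r)//14)].round(1))
E
python3 pose.py
```

```text
w1
[[ 218.     7.    27.1  -21.4 -122.2]
 [ 221.     7.    29.   -21.2 -119.3]
 [ 224.     8.    31.1  -20.6 -116.8]
 [ 227.     8.    33.3  -20.5 -114.7]
 [ 230.     9.    37.2  -20.2 -116.5]
 [ 233.     8.    42.   -20.1 -120.4]
 [ 236.     7.    47.4  -20.  -125.1]
 [ 239.     8.    52.6  -19.8 -129.1]
 [ 242.     7.    58.2  -19.7 -133.9]
 [ 245.     8.    63.9  -19.5 -138.3]
 [ 248.     7.    70.1  -19.5 -143.8]
 [ 251.     8.    76.4  -19.3 -148.8]
 [ 254.     7.    83.2  -19.2 -154.8]
 [ 257.     6.    90.   -19.  -160.3]
 [ 260.     5.    97.5  -18.8 -166.7]
 [ 263.     4.   104.8  -18.6 -172.5]]
w3
[[211.   24.  -37.7  -0.7  38.2]
 [217.   27.  -36.2  -0.8  40.4]
 [223.   28.  -34.6  -0.7  42.5]
 [229.   28.  -33.   -0.7  44.3]
 [235.   28.  -31.5  -0.7  46.1]
 [241.   27.  -29.1  -0.8  46. ]
 [247.   25.  -24.9  -0.8  42.5]
 [253.   24.  -20.6  -0.6  39. ]
 [259.   24.  -15.9  -0.6  35.3]
 [265.   21.  -10.5  -0.9  30.7]
 [271.   19.   -4.8  -0.9  26.1]
 [277.   18.    1.7  -0.6  20.8]
 [283.   17.    8.8  -0.9  14.9]
 [289.   17.   17.   -0.9   8.1]
 [295.   17.   26.   -0.9   0.7]]
w39
[[ 1.49e+02  2.60e+01 -6.00e+01 -1.70e+00  3.62e+01]
 [ 1.58e+02  2.70e+01 -5.73e+01 -1.60e+00  4.01e+01]
 [ 1.67e+02  2.70e+01 -5.46e+01 -1.60e+00  4.30e+01]
 [ 1.76e+02  2.70e+01 -5.16e+01 -1.60e+00  4.40e+01]
 [ 1.85e+02  2.80e+01 -4.77e+01 -1.40e+00  4.09e+01]
 [ 1.94e+02  2.70e+01 -4.34e+01 -1.50e+00  3.77e+01]
 [ 2.03e+02  2.60e+01 -3.90e+01 -1.30e+00  3.46e+01]
 [ 2.12e+02  2.40e+01 -3.38e+01 -1.20e+00  3.04e+01]
 [ 2.21e+02  2.30e+01 -2.85e+01 -1.30e+00  2.65e+01]
 [ 2.30e+02  2.20e+01 -2.25e+01 -1.00e+00  2.19e+01]
 [ 2.39e+02  1.90e+01 -1.61e+01 -1.10e+00  1.75e+01]
 [ 2.48e+02  1.50e+01 -8.90e+00 -1.00e+00  1.20e+01]
 [ 2.57e+02  1.50e+01 -1.10e+00 -9.00e-01  6.30e+00]
 [ 2.66e+02  1.30e+01  7.70e+00 -8.00e-01 -2.00e-01]
 [ 2.75e+02  1.40e+01  1.80e+01 -4.00e-01 -8.20e+00]]
```

```bash
python3 - <<'E'
from h import *
s=sense()
for z in(.085,.052,.049): print(z,toolshift(np.array([.5077,.2624,z])-s["eef_pos"]).round(1))
E
```

```text
0.085 [-23.    3.2  72.6]
0.052 [-23.7   2.5 105.6]
0.049 [-23.8   2.5 108.6]
```

apply_moves:
  steps:
    - [-8,1,3,0]
    - [-18,3,12,0]
    - [-22.5,3.2,30,0]
    - [-23,3.2,50,0]
    - [-23,3.2,66,0]
    - [-23,3.2,72.5,0]
    - [-23,3.2,72.5,0]

```text
time_s: 44.3
eef_pos: [0.5075, 0.2619, 0.0838]
tcp_rot: [0.408, -3.088, -0.025]
wrist_force: [0.2, -0.7, -0.1]
opening: 0.117
```

```bash
python3 - <<'E'
from pose import *
s=sense();print(s["time_s"],s["eef_pos"],s["wrist_force"]);c=shot("wrist","w40");r=pose(c,s);print(r[::max(1,len(r)//6)].round(1))
i=np.argmax(r[:,4]);print("peak",r[i])
for z in(.052,.049): print(z,toolshift(np.array([.5077,.2624,z])-s["eef_pos"]).round(1))
shot("side","s40",(285,95,365,165),9)
E
```

```text
44.3 [0.50745849 0.26191161 0.08375321] [ 0.24355526 -0.68809839 -0.1327019 ]
[[149.   26.  -59.8  -1.7  36.5]
 [170.   27.  -53.5  -1.7  44.8]
 [191.   27.  -44.7  -1.6  39.3]
 [212.   25.  -33.7  -1.5  30.9]
 [233.   21.  -20.3  -1.3  20.9]
 [254.   15.   -3.6  -2.1   8.5]
 [275.   14.   18.1  -0.5  -7.9]]
peak [172.          28.         -52.93635918  -1.5537196   45.31116996]
0.052 [-1.1 -0.2 31.7]
0.049 [-1.2 -0.3 34.7]
```

View pics/w40.png

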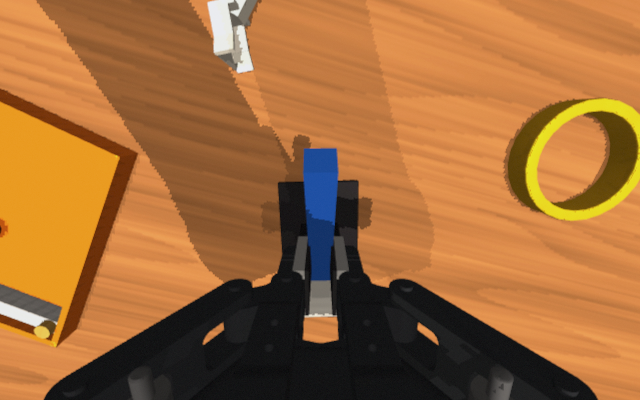

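View pics/s40.png

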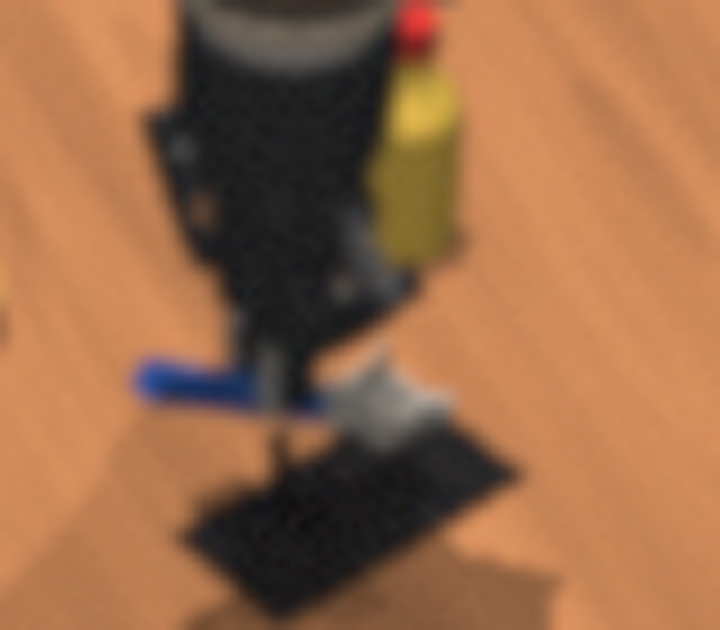

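Centred over the rest base (base edges 278 and 358, handle 320). Descending.

apply_moves:
  steps:
    - [-0.5,0,10,0]
    - [-1,0,20,0]
    - [-1,0,27,0]
    - [-1,0,31,0]
    - [-1,0,33,0]
    - [-1,0,33,0]

```text
time_s: 45.0
eef_pos: [0.5082, 0.2632, 0.0521]
tcp_rot: [0.409, -3.09, -0.026]
wrist_force: [0.2, -0.2, -0.8]
opening: 0.122
```

```bash
python3 - <<'E'
from pose import *
s=sense();print(s["time_s"],s["eef_pos"],s["wrist_force"],s["torque"]);c=shot("wrist","w41");r=pose(c,s);print(r[::max(1,len(r)//6)].round(1))
i=np.argmax(r[:,4]);print("peak",r[i])
shot("side","s41",(285,95,365,165),9)
E
```

```text
45.0 [0.50817469 0.2631557  0.05206438] [ 0.17427404 -0.22051381 -0.83257767] [-0.02745565 -0.01707339  0.01842314]
[[149.   26.  -59.8  -1.7  36.1]
 [170.   27.  -53.7  -1.7  45. ]
 [191.   27.  -44.7  -1.6  38.9]
 [212.   25.  -33.8  -1.4  30.8]
 [233.   21.  -20.3  -1.3  20.7]
 [254.   15.   -3.5  -1.    8.2]
 [275.   14.   18.   -0.4  -7.7]]
peak [172.          28.         -53.03012591  -1.55314699  45.14874223]
```

View pics/s41.png

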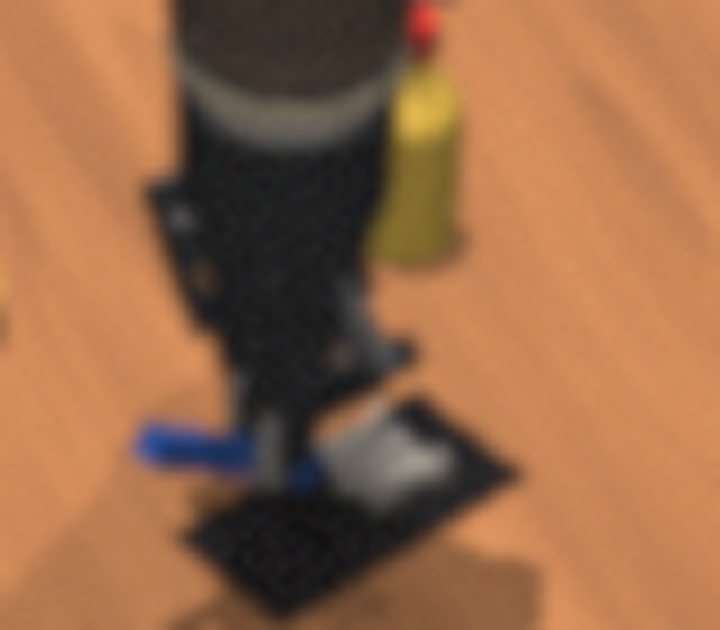

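apply_moves:
  steps:
    - [0,0,1.5,0]
    - [0,0,3,0]
    - [0,0,3.5,0]
    - [0,0,3.5,0]

```text
time_s: 45.5
eef_pos: [0.5086, 0.2634, 0.0492]
tcp_rot: [0.409, -3.091, -0.027]
wrist_force: [0.2, 0.0, -0.3]
opening: 0.118
```

apply_moves:
  steps:
    - [0,0,1,0]
    - [0,0,1,0]

```text
time_s: 45.7
eef_pos: [0.509, 0.2637, 0.0484]
tcp_rot: [0.409, -3.092, -0.027]
wrist_force: [0.3, 0.5, 1.4]
opening: 0.114
```

apply_moves:
  steps:
    - [0,0,0,0]
    - [0,0,0,0]
    - [0,0,0,0]
  jaw: 0.22

```text
time_s: 46.0
eef_pos: [0.5088, 0.2636, 0.0483]
tcp_rot: [0.409, -3.092, -0.027]
wrist_force: [-0.5, 0.2, -0.4]
opening: 0.215
```

```bash
python3 - <<'E'
from pose import *
s=sense();print(s["time_s"],s["eef_pos"],s["wrist_force"],s["opening"]);c=shot("wrist","w42");r=pose(c,s);print(r[::max(1,len(r)//6)].round(1))
i=np.argmax(r[:,4]);print("peak",r[i])
shot("side","s42",(285,95,365,165),9)
E
```

```text
46.0 [0.50882292 0.26359225 0.04832997] [-0.52476052  0.1830619  -0.36100927] 0.2153023574293636
[[160.   20.  -56.3  -0.7  38.8]
 [180.   28.  -50.6  -1.6  46.2]
 [200.   28.  -42.3  -1.6  42.2]
 [220.   25.  -31.4  -1.1  33.6]
 [240.   22.  -17.7  -1.1  22.5]
 [260.   18.   -0.3  -0.8   8.4]
 [280.   14.   23.   -0.4 -10.3]]
peak [186.          28.         -48.89533039  -1.65440439  47.76221877]
```

View pics/w42.png

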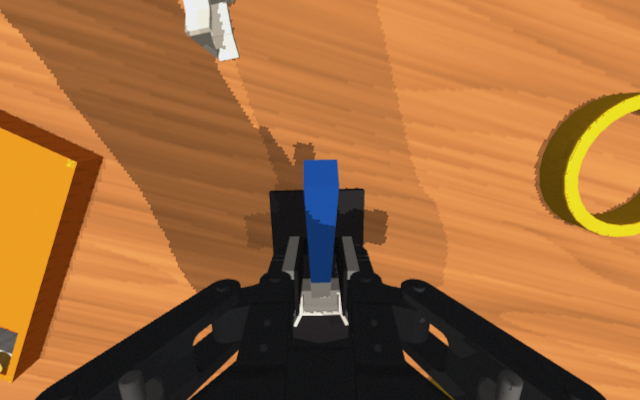

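View pics/s42.png

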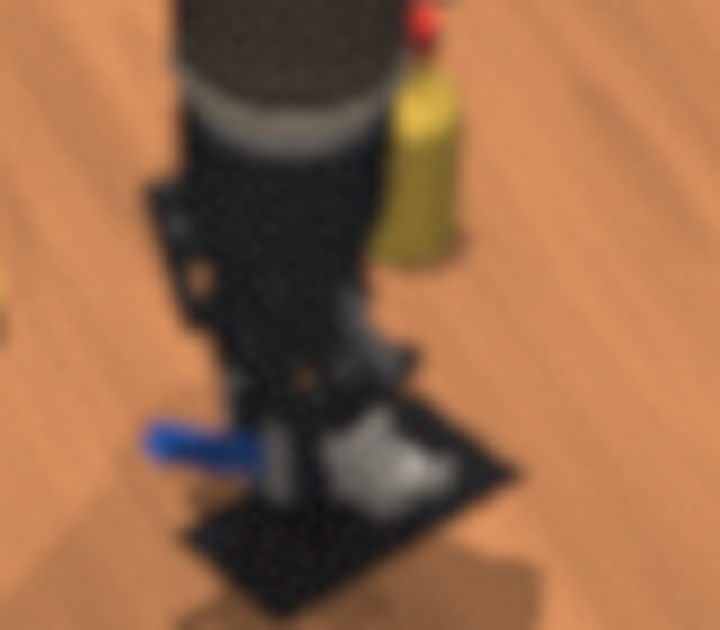

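The scoop is released and lies level (handle slope 38.8°). Its derived pocket is about (0.564, 0.279, 0.015), which matches home. I'll open wider and withdraw straight up.

apply_moves:
  steps:
    - [0,0,0,0]
    - [0,0,0,0]
    - [0,0,0,0]
    - [0,0,-5,0]
    - [0,0,-20,0]
    - [0,0,-45,0]
    - [0,0,-80,0]
    - [10,0,-115,0]
    - [40,0,-140,0]
    - [80,0,-150,0]
    - [80,0,-150,0]
    - [80,0,-150,0]
  jaw: 0.7

```text
time_s: 47.3
eef_pos: [0.4355, 0.2408, 0.2017]
tcp_rot: [0.41, -3.094, -0.028]
wrist_force: [-0.0, -0.2, 0.2]
opening: 0.701
```

```bash
python3 - <<'E'
from pose import *
s=sense();print(s["time_s"],s["eef_pos"],s["wrist_force"],s["opening"]);c=shot("wrist","w43");c=shot("side","s43")
cv2.imwrite("pics/s43r.png",cv2.resize(c["pixels"][240:310,380:450],None,fx=7,fy=7,interpolation=cv2.INTER_CUBIC))
c2=shot("top","t43")
E
```

```text
47.3 [0.43548816 0.2407631  0.20172585] [-0.01511803 -0.23969376  0.18181864] 0.7008139673899653
```

View pics/w43.png

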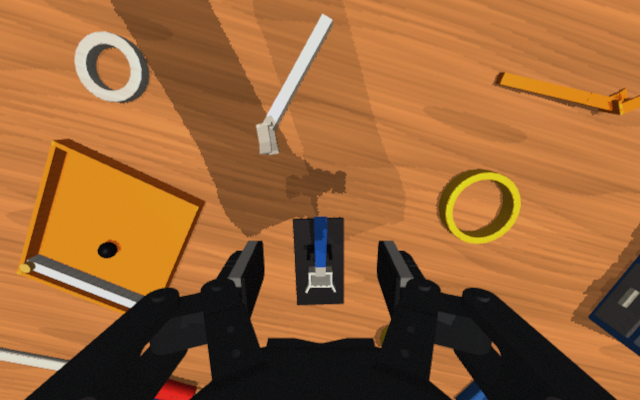

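View pics/s43.png

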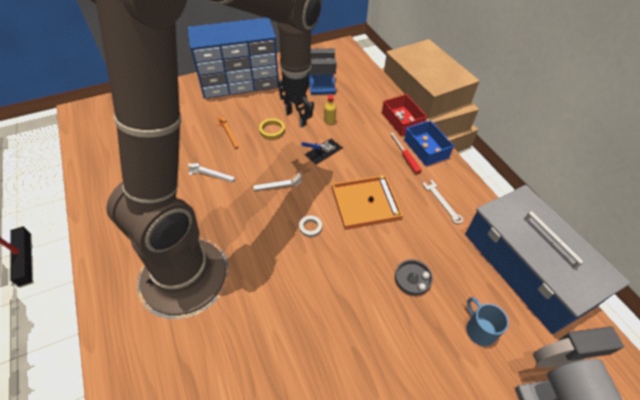

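View pics/t43.png

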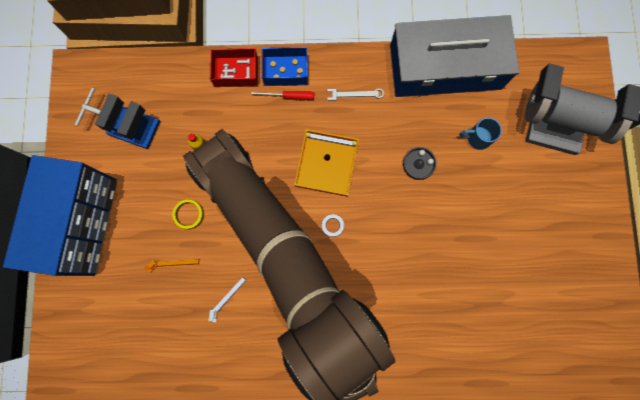

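All views agree. The scoop is in its rest (pocket at about (320,281) in the wrist view), the black ball is in the tray, both bright balls are in the race and the bystanders are in place. One last numeric check before handing in.

```bash
python3 - <<'E'
from pose import *
s=sense();c=dict(np.load("pics/s43.npz"))
m=cv2.inRange(c["pixels"][250:305,385:445],(135,135,135),(255,255,255));n,l,st,ce=cv2.connectedComponentsWithStats(m);P=cloud(c)
for k in range(1,n):
    if st[k][4]>8:
        u,v=ce[k]+[385,250];p=pt(c,u,v,.017);print("ball",st[k][4],p.round(4),"r mm",np.linalg.norm(p[:2]-RC)*1000,"surface z",P[int(v),int(u),2])
c=dict(np.load("pics/w43.npz"));a=pt(c,306,291,.016);b=pt(c,335,290,.016);mid=(a+b)/2
yaw=np.arctan2(-(b-a)[0],(b-a)[1]);print("nose",mid,"was .5777 .2821; yaw",np.degrees(yaw))
r=pose(c,s);rr=r[(r[:,0]>r[np.argmax(r[:,4]),0]+2)];print("handle slope",np.degrees(np.arctan(-np.polyfit(rr[:,2],rr[:,4],1)[0])))
E
```

```text
ball 32 [ 0.5971 -0.2778  0.017 ] r mm 35.45916332429793 surface z 0.02437360491642835
ball 38 [ 0.5694 -0.3023  0.017 ] r mm 34.864501207372044 surface z 0.021849454713941698
nose [0.57737071 0.28263122 0.016     ] was .5777 .2821; yaw 16.549622889561483
handle slope 38.90659716079893
```

```bash
python3 -c "
from cell import job_done;print(job_done())"
```

```text
the job is handed in; nothing more can be done
None
```

The job is handed in at about 47 s on the robot's clock. Both steel balls are in the race and the scoop is back in its rest. No verdict is reported, so this rests on my own last checks.

**How it went:** I took the scoop from its rest and pushed each steel ball up against the stop bar into the pocket. The moves cannot tilt the tool. So I tipped each ball out by pressing the nose against the race's inner wall, so the scoop pivoted in the grip, then backed off to let the ball roll into the channel. After each ball I pressed the scoop flat on the bench, and at the end laid it in its rest and let go.

**Last checks:**
- **Balls:** they lie about 35.5 and 34.9 mm from the race middle (limit 37 mm), at floor height. That margin is about as large as the camera error.
- **Scoop:** its nose is within about 1 mm of where it started, at yaw 16.5° against about 15.5–16° before. The handle slope is 38.9° against 39.4° when I first gripped it, so it lies flat.
- **Black ball and bystanders:** by eye, the black ball is in the tray and the bystanders are where they were.
- **Gripper:** it is open and clear of everything.

**What went wrong and was mended:**
- On the first ball the scoop's rear touched the hub as I backed off, so I tilted it further and tried again.
- On the way with the second ball, joint 7 came within 0.01 rad of its limit, so I unwound it and tipped from another side.
- On the second ball the nose first rode up on the rim, so I drew back, lowered it and pushed again.
- The scoop also slid back in the grip while being pressed flat. I measured that and allowed for it.

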